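Float the roller and feed a panel into the mounting press

ROBOT

A 6-joint arm with a two-finger parallel gripper is mounted at the origin on the work surface. World frame = base frame: x ahead of the robot, y to its left, z up, the work surface at z = 0. Lengths are in m, angles in rad, forces in N, time in s.
With the tool pointing down it reaches from about 0.35 to 0.85 m from the base axis. Payload 8.1 kg.
Tool frame: the origin (TCP) lies at the centre of the arm's flange, where the gripper is bolted on; the fingertips stand 186 mm ahead of it and the grasp point (between the pads) lies 167 mm ahead of it (robot.nose_length is the distance from the TCP to the fingertips, in m); z points along the fingers, x is the direction in which the jaws open and shut, and the axes are right-handed (so a half turn about z gives the same grasp; the last joint's range is limited). The gripper opens to 93 mm and grips with 3 to 60 N. Pads are 15 mm wide; open, the fingers measure 128 mm over their backs; the gripper's body (75 mm by 188 mm) begins 65 mm behind the grasp point.
Start: joints at [1.178, 0.13, 1.488, -0, 1.523, -0.085], TCP at [0.182, 0.572, 0.405] pointing down, gripper open.
Joint ranges: [-2.96, 2.96], [-0.89, 2.26], [0.02, 2.5], [-1.34, 4.48], [0, 2.73], [-2.66, 2.66]. Speed limits (rad/s): [2.39, 2.39, 2.79, 3.14, 3.14, 3.14].

INTERFACE

Orientations are given as a rotation vector (axis times angle).
In Python, from plant import robot gives the robot as it stands.
- The arm moves only by the tool arm_command, never from a script. Its argument "motion" is a list of rows, each an object with "slide": the shift along the tool's x, y, z each as a share of 0.4 m, from -1 to 1, a list of three; "turn": the turn, a rotation vector about the tool's x, y, z each as a share of 0.5 rad, from -1 to 1, a list of three. A call has exactly 5 rows; each row shifts and turns the commanded pose from where the row before left it, along the tool's axes as they then stand; what a row does not reach is not made up. A row lasts 1/12 s, in which the tool goes at most 41.7 mm and 7.16 degrees, less where a joint would pass 70% of its speed; a pose out of reach is approached as far as the arm can. A call with a number of a shift or a turn outside -1 to 1 is refused whole. A call with a gripper value outside its range is refused whole. "gripper" is the opening in per cent of the stroke, from 0 (shut) to 100 (fully open), set as the call begins (left out, the last holds). The fingers move at their own pace and stop on an object; "grip_force" is the grip in N (left out, the last holds). Time passes only in rows, so rows that do not move let the fingers close, or fill a call up. It gives the time, the measured TCP pose, the force and the opening at its end, in the units of the state.
- robot.read_state(): the state, without advancing time (a new reading comes with each control period).
- robot.read_camera(name): name is "scene" or "top" or "wrist"; returns a dict with "pixels" (400x640x3 uint8, blue, green, red), "intrinsics" (3x3 intrinsics, pixels), "T" (4x4, takes a point from camera to world coordinates). Camera axes: x right, y down, z forward; pixel columns grow to the right and rows downward; lengths in m; the calibration is good to about 2 mm. A picture is of the moment at which its call begins. There is no depth.
- robot.close_job(): hands the job in, once; it reports no verdict.
The state is a dict: "t": time; "q": joint angles; "dq": joint speeds; "joint_torque": joint torques, N m; "tool_pos": TCP position; "orientation": TCP orientation; "force": force on the tool from outside, world axes, zero at the start; "wrist_torque": the same for the moment, N m; "opening": finger opening in m.
Only numpy, scipy, OpenCV 4.12 (cv2) and the standard library are available. Lean on these libraries where they do the work, as an engineer would, in place of code of your own. Each camera call takes 0.05 s, during which the arm holds its last target.

TASK

Get the mounting press ready for the picture panel: first push the red lift lever away from you, past the stiff last detent into the green float notch so that the top roller lifts clear, then turn the thickness turret clockwise by one click, to its blue stud. Then lay the panel flat on the feed table, picture up, square between the two edge guides with its front edge about 3 cm past the middle of the rollers, and let go, disturbing nothing else on the desk.

Things in the scene. Friction and masses are not known exactly. Their poses are not given: they have to be found in the camera images.
- press: white roller mounting press, fixed. Origin on the desk under the middle of the rollers; x away from the operator, y to the operator's left along the rollers, z up. Cheeks 140 mm high: left x -95..105, y 118..222 mm; right x -50..105, y -222..-118, with a sloped console in front of it down to x -160; crank right of it to y -286. Knobs on the cheeks at x 78, y +-150 reach z 166
- feed_table (a point): centre of the aluminium feed table's top, 60 mm above the desk; axes as press. Table 208 mm along x, 226 along y; its far edge is 22 mm short of the rollers' middle. Two steel edge guides, 14 mm high, 12 thick, 44 long, stand on it near the rollers, from x +58 to +102 mm of here, inner faces at y -35 and +35 mm (70 mm apart)
- nip (a point): point at feed height, 60 mm above the desk, at the middle of the rollers; axes as press. Both rollers 36 mm across, 230 long, along y; the panel slides in along +x on top of the lower one. The gap to the top roller grows with the lever: 16 mm per rad: 0 at lever 0, 9.6 mm at 0.6, 16 mm at 1.0 (float). Behind, a tie bar at x 75 mm, top 64 mm above here, and an exit table 2 mm lower, to x 130
- lever (a joint): lift lever angle, rad; grows as it is pushed away from the operator. Notches: 0 press, 0.3 thin, 0.6 thick (light clicks, about 4 N at the grip), 1.0 float (green marks). Between 0.6 and 1.0 a stiffer detent: 10 to 15 N at the grip, crest near 0.8; past it the lever is drawn into float. Stop at 1.06. Stays in the notch where left; starts in one of the first three, or between them
- lever_pivot (a point): the lever's pivot, in the left cheek, 115 mm above the desk; axes as press, the lever turns about its y. At lever 0 the lever leans 0.55 rad from upright towards the operator, at 1.0 it leans 0.45 rad away. A 12 mm steel stem comes up through the cheek's top (25 mm above here) between two steel quadrants of radius 62 mm
- lever_grip (a point): middle of the lever's red round grip, 128 mm from the pivot, moving with the lever. The grip is 26 mm across and 55 mm long along the lever, its top end 155 mm from the pivot
- turret (a joint): thickness turret angle, rad; grows as the turret is turned clockwise, seen looking down onto it along its axis. Clicks at 0 (brass stud under the stop arm), 1.047 (blue stud) and 2.094 (red stud); drawn into the nearest one; up to 0.3 N m to turn. Starts at 0
- turret_grip (a point): middle of the turret's black grip bar, on its axis, 40 mm above the sloped console; turns with it. z points out along the axis, 35 degrees from upright towards the operator; x along the bar (at turret 0 it points 30 degrees anticlockwise of straight up the slope). Bar 60 mm long, 14 thick (its y), 24 high. Below, a disc of radius 50 with studs up to 13 mm below this point at radius 42
- stop_rod (a point): foot of the steel stop rod, 9 mm thick, that stands over the turret's rim at the top of the slope, 42 mm from the turret's axis and parallel to it; its arm bends away to the cheek 28 mm further up. It lifts 12 mm as the lever goes to float. Nothing else stands above the disc within 60 mm of the turret's axis
- panel: rigid white picture panel, 190 mm long (its x), 58 wide (its y), 10 thick, about 0.12 kg; origin at the centre of its underside, z up on the picture side. Lies picture up on the desk, well to the left or the right of the press. Either end may go in first
- book: green book lying flat, 154 x 111 x 28 mm, origin under its centre; to be left alone. Lies to the left or the right of the press, opposite to the panel
- mug: white mug, radius 40, 92 mm high, handle on its +y side; to be left alone
- pen_pot: dark pen pot, radius 36, 100 mm high, with pens up to 155 mm; to be left alone
- stapler: black stapler, 145 x 36 x 58 mm, long along its x; to be left alone
- brayer: hand roller with a wooden handle, 165 mm long along its x, 100 wide, 40 mm high; to be left alone
- vase: clay vase, radius 48, 140 mm high; to be left alone

How it is judged:
By the outcome, as a careful person would: the job done as asked, in the order asked, and still so for the second after the job is handed in, with the robot touching nothing.
It also fails if it takes over 64 s, if anything falls off the work surface, if the arm or the gripper's body presses on something with over 40 N, if the wrist force passes 120 N, or if a joint passes its speed limit or range.

## Working session

There is one attempt and no reset: what is moved stays moved. The work goes in short steps, Python scripts to look and compute and a tool call to move; the robot and the scene stay as the last step left them, time stands still between calls to the robot, and variables do not carry over. Pictures are saved under pics/ and viewed, and the job is handed in when it is done.

Besides the shell and the picture viewer there is one more tool, called after "Request:" as name([rows], argument=value, ...), one row to a line, values as JSON. arm_command: Moves the arm, as the interface text tells. Shift numbers are shares of 0.4 m and turn numbers shares of 0.5 rad, none past 1 either way. Its arguments: {"type":"object","properties":{"motion":{"type":"array","items":{"type":"object","properties":{"slide":{"type":"array","items":{"type":"number"}},"turn":{"type":"array","items":{"type":"number"}}}}},"gripper":{"type":"number"},"grip_force":{"type":"number"}},"required":["motion"]}

```bash
ls; mkdir -p pics; python3 - <<'E'
from plant import robot
import cv2
s=robot.read_state(); print(s)
for n in ["scene","top","wrist"]:
    c=robot.read_camera(n); cv2.imwrite(f"pics/{n}0.png",c["pixels"]); print(n,c["intrinsics"].tolist(),c["T"].round(4).tolist())
E
```

```text
pics
{'t': 0.0, 'q': array([ 1.17760203e+00,  1.31135010e-01,  1.48925732e+00,  1.45970206e-05,
        1.52300111e+00, -8.54058505e-02]), 'dq': array([5.11634852e-04, 1.42881324e-03, 5.93103634e-06, 8.47970710e-04,
       6.68822898e-04, 9.78161471e-04]), 'joint_torque': array([ 3.22565238e-04, -5.59838498e+01, -4.91771185e+01,  7.68635818e-02,
        3.55699821e-02, -1.70214980e-04]), 'tool_pos': array([0.18166352, 0.57160056, 0.40371483]), 'orientation': array([ 2.53496192e+00,  1.85412226e+00, -2.42844825e-03]), 'force': array([ 0.83177375,  0.33238289, -0.83867762]), 'wrist_torque': array([-0.03823703,  0.02256636, -0.00623349]), 'opening': 0.09296799936358646}
scene [[401.2089346312793, 0.0, 320.1235366365972], [0.0, 401.2089346312793, 197.2811506273985], [0.0, 0.0, 1.0]] [[-0.3763, 0.7783, -0.5027, 1.0908], [0.9265, 0.3156, -0.2048, 0.221], [-0.0008, -0.5429, -0.8398, 1.1184], [0.0, 0.0, 0.0, 1.0]]
top [[362.8227081132763, 0.0, 319.12986717314357], [0.0, 362.8227081132763, 197.43132151335416], [0.0, 0.0, 1.0]] [[0.0006, -0.9901, 0.1407, 0.3517], [-1.0, -0.0006, 0.0004, 0.0088], [-0.0003, -0.1407, -0.9901, 1.2792], [0.0, 0.0, 0.0, 1.0]]
wrist [[323.890024688925, 0.0, 317.24779221707234], [0.0, 323.890024688925, 198.11731050949092], [0.0, 0.0, 1.0]] [[0.3029, 0.9218, 0.2421, 0.1151], [0.953, -0.2925, -0.0788, 0.5931], [-0.0019, 0.2546, -0.967, 0.3824], [0.0, 0.0, 0.0, 1.0]]
```

View pics/scene0.png

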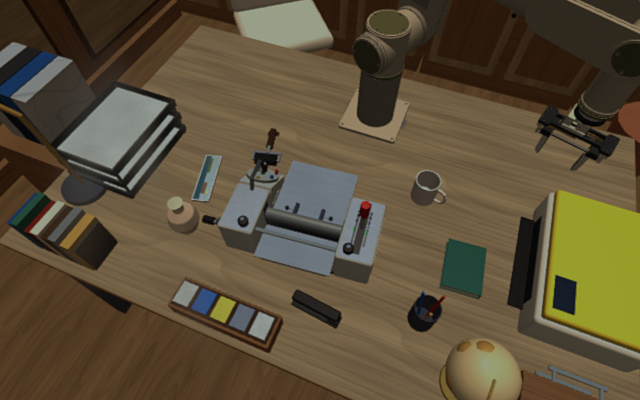

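View pics/top0.png

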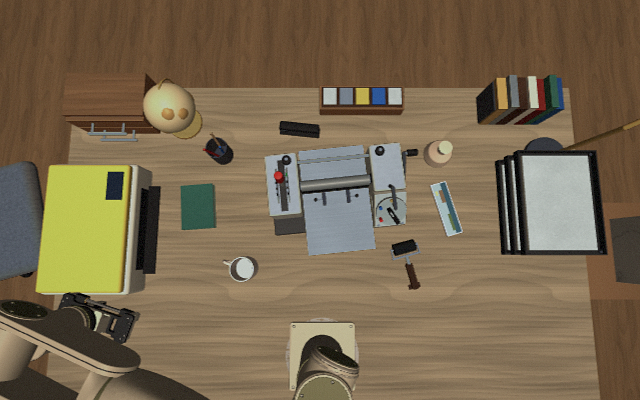

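View pics/wrist0.png

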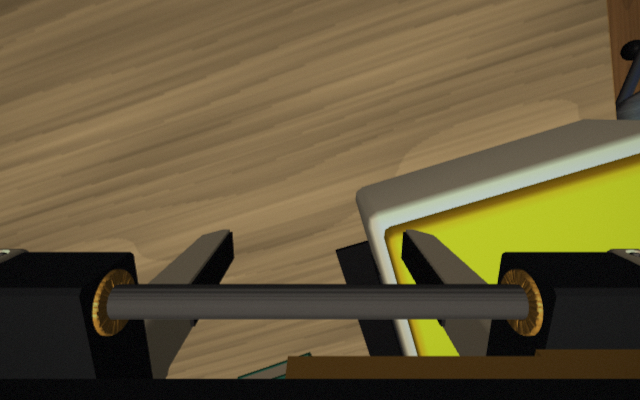

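Top view: x is up and y is left. The press is at about (340,185), the panel at (447,208), the lever grip at (279,176) and the turret at (390,212). I'll zoom in.

```bash
python3 - <<'E'
import cv2
a=cv2.imread("pics/top0.png")[125:275,250:480]; cv2.imwrite("pics/top0z.png",cv2.resize(a,None,fx=3.4,fy=3.4,interpolation=cv2.INTER_CUBIC))
a=cv2.imread("pics/scene0.png")[115:285,180:400]; cv2.imwrite("pics/scene0z.png",cv2.resize(a,None,fx=3.5,fy=3.5,interpolation=cv2.INTER_CUBIC))
E
```

```text
(no output)
```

View pics/top0z.png

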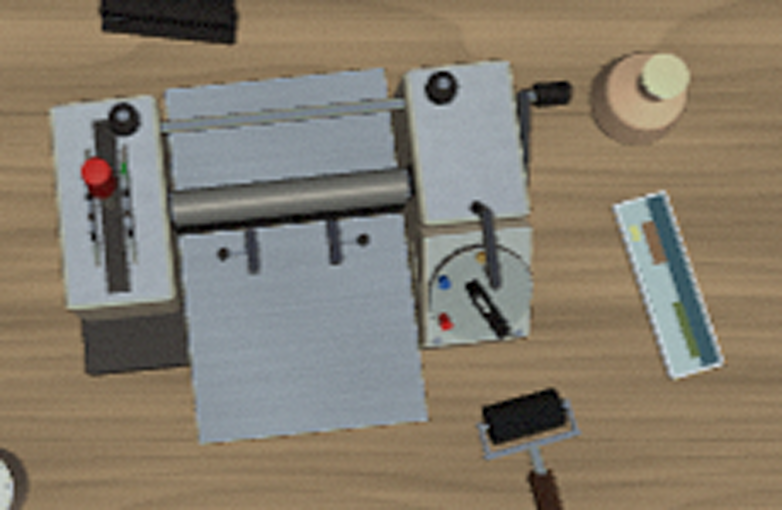

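View pics/scene0z.png

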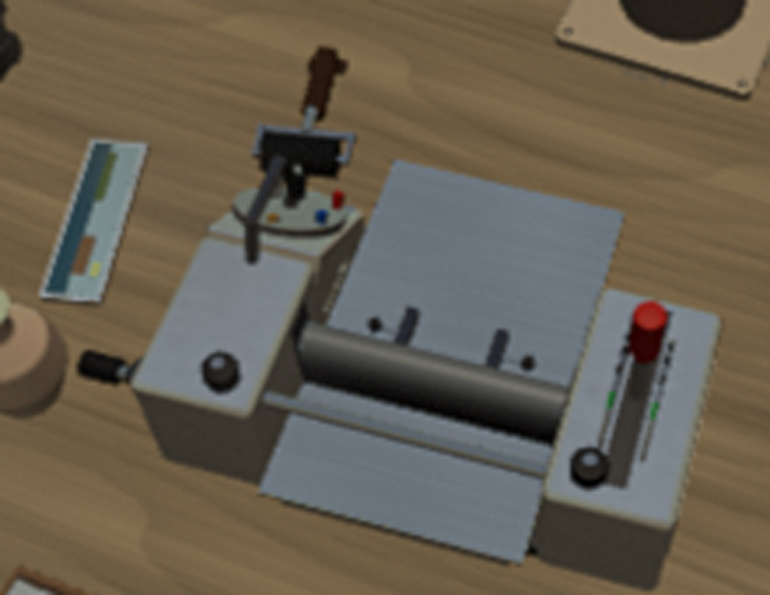

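```bash
cat > cal.py <<'E'
import numpy as np
C={"scene":(401.2089,320.1235,197.2812,None),"top":(362.8227,319.1299,197.4313,None)}
TS=np.array([[-0.3763, 0.7783, -0.5027, 1.0908],[0.9265, 0.3156, -0.2048, 0.221],[-0.0008, -0.5429, -0.8398, 1.1184],[0,0,0,1.]])
TT=np.array([[0.0006, -0.9901, 0.1407, 0.3517],[-1.0, -0.0006, 0.0004, 0.0088],[-0.0003, -0.1407, -0.9901, 1.2792],[0,0,0,1.]])
K={"scene":(401.2089,320.1235,197.2812),"top":(362.8227,319.1299,197.4313)}
T={"scene":TS,"top":TT}
def proj(n,P):
    P=np.atleast_2d(P); p=(P-T[n][:3,3])@T[n][:3,:3]; f,cx,cy=K[n]
    return np.c_[f*p[:,0]/p[:,2]+cx,f*p[:,1]/p[:,2]+cy]
def atz(n,uv,z):
    f,cx,cy=K[n]; uv=np.atleast_2d(uv)
    d=np.c_[(uv[:,0]-cx)/f,(uv[:,1]-cy)/f,np.ones(len(uv))]@T[n][:3,:3].T; o=T[n][:3,3]
    return o+d*((z-o[2])/d[:,2])[:,None]
def tri(uvs):
    A=np.zeros((3,3));b=np.zeros(3);rays=[]
    for n,uv in uvs.items():
        f,cx,cy=K[n]; d=T[n][:3,:3]@np.array([(uv[0]-cx)/f,(uv[1]-cy)/f,1]);d/=np.linalg.norm(d)
        M=np.eye(3)-np.outer(d,d);A+=M;b+=M@T[n][:3,3]; rays.append((T[n][:3,3],d))
    p=np.linalg.solve(A,b); return p,[np.linalg.norm((np.eye(3)-np.outer(d,d))@(p-o)) for o,d in rays]
zt=lambda p:(249.5+(np.array(p)+.5)/3.4*1+0.0)*np.array([1,0])+(124.5+(np.array(p)+.5)/3.4)*np.array([0,1])
zs=lambda p:(179.5+(np.array(p)+.5)/3.5)*np.array([1,0])+(114.5+(np.array(p)+.5)/3.5)*np.array([0,1])
def pose2(x,y,a,P):
    P=np.atleast_2d(P); c,s=np.cos(a),np.sin(a)
    return np.c_[x+c*P[:,0]-s*P[:,1],y+s*P[:,0]+c*P[:,1],P[:,2]]
E
cat > fit.py <<'E'
from cal import *
from scipy.optimize import least_squares
obs=[]
for p,P in [((50,108),(105,222,140)),((153,96),(105,118,140)),((68,308),(-95,222,140)),((173,297),(-95,118,140)),((407,72),(105,-118,140)),((511,61),(105,-222,140)),((530,218),(-50,-222,140)),((200,443),(-230,113,60)),((427,420),(-230,-113,60))]:
    obs.append(("top",zt(p),np.array(P)/1e3))
for p,P in [((612,290),(-95,118,140)),((719,318),(-95,222,140)),((672,522),(105,222,140)),((248,412),(105,-118,140)),((135,382),(105,-222,140)),((397,160),(-230,-113,60)),((623,213),(-230,113,60))]:
    obs.append(("scene",zs(p),np.array(P)/1e3))
r=lambda v,o=obs:np.concatenate([(proj(n,pose2(*v,P))[0]-uv) for n,uv,P in o])
s=least_squares(r,[.5,0,0],loss="soft_l1"); print("press",s.x.round(4)); print(s.fun.reshape(-1,2).round(1).tolist())
x,y,a=s.x
def topress(w):
    w=np.atleast_2d(w);c,s_=np.cos(a),np.sin(a);d=w-[x,y,0]
    return np.c_[c*d[:,0]+s_*d[:,1],-s_*d[:,0]+c*d[:,1],w[:,2]]
for nm,pt,ps in [("levertop",(97,172),(650,316)),("knobL",(124,117),(588,466)),("knobR",(441,85),(220,370)),("blue",(445,282),(321,216)),("red",(446,321),(337,199)),("brass",(481,257),(272,217))]:
    p,e=tri({"top":zt(pt),"scene":zs(ps)}); print(nm,p.round(4),"press",topress(p).round(4)[0],np.round(e,4))
pan=[((614,207),(95,29)),((664,191),(95,-29)),((722,364),(-95,-29)),((673,380),(-95,29))]
pans=[((92,141),(-95,29)),((147,145),(-95,-29)) ]
o=[("top",zt(p),np.array([*P,10])/1e3) for p,P in pan]
q=least_squares(lambda v:r(v,o),[.5,-.3,.2]); print("panel top",q.x.round(4),q.fun.round(1).tolist())
# scene corners: 92,141=(-95,-29) etc
o2=[("scene",zs(p),np.array([*P,10])/1e3) for p,P in [((92,141),(-95,-29)),((147,145),(-95,29)),((101,301),(95,29)),((41,297),(95,-29))]]
q2=least_squares(lambda v:r(v,o2),[.5,-.3,.2]); print("panel scene",q2.x.round(4),q2.fun.round(1).tolist())
q3=least_squares(lambda v:r(v,o+o2),[.5,-.3,.2]); print("panel",q3.x.round(4),topress([*q3.x[:2],0]))
sl=atz("top",np.array([zt((105,122)),zt((119,290))]),.14); print("slot",topress(sl).round(4))
E
python3 fit.py
```

```text
press [ 0.57   -0.043   0.0957]
[[-0.6, -1.9], [1.2, -1.3], [-1.2, 0.8], [0.8, 0.9], [-0.9, -1.0], [0.4, -0.7], [1.0, 0.1], [-0.9, 0.6], [-0.0, 0.8], [-2.6, -2.2], [1.9, -1.5], [0.1, 2.5], [0.1, 0.9], [-2.4, -0.0], [0.1, -0.8], [1.3, -0.4]]
levertop [0.5593 0.1261 0.2661] press [0.0055 0.1693 0.2661] [0.0003 0.0003]
knobL [0.6344 0.1138 0.1559] press [0.0791 0.1499 0.1559] [0.0004 0.0004]
knobR [ 0.6653 -0.1828  0.1563] press [ 0.0815 -0.1483  0.1563] [0.0004 0.0004]
blue [ 0.4828 -0.187   0.1269] press [-0.1006 -0.135   0.1269] [0. 0.]
red [ 0.4478 -0.1905  0.1061] press [-0.1358 -0.1352  0.1061] [0. 0.]
brass [ 0.5055 -0.2204  0.1369] press [-0.0811 -0.1705  0.1369] [0.0011 0.0011]
panel top [ 0.4935 -0.4374  0.2823] [-0.6, -0.5, 0.2, -0.2, 0.9, 0.4, -0.5, 0.3]
panel scene [ 0.4953 -0.4368  0.2896] [-0.2, -0.4, 0.2, -0.3, 0.1, 0.4, -0.1, 0.2]
panel [ 0.4943 -0.4373  0.286 ] [[-0.11301123 -0.38524661  0.        ]]
slot [[ 0.08    0.1696  0.14  ]
 [-0.0805  0.1695  0.14  ]]
```

The fit holds. The slot is centred at x = 0, so the pivot is at (0, 0.1695), and the lever sits near the 0.6 notch. Next I'll plan the approach to the lever.

```bash
cat > plan.py <<'E'
import numpy as np, sys
from scipy.spatial.transform import Rotation as R
PX,PY,PA=0.570,-0.043,0.0957
RP=R.from_euler('z',PA)
def pw(p): return RP.apply(np.array(p,float))+[PX,PY,0]
def wp(w): return RP.inv().apply(np.array(w,float)-[PX,PY,0])
def frame(z,x):   # tool orientation from z axis, approx x axis
    z=np.array(z,float);z/=np.linalg.norm(z);x=np.array(x,float);x-=z*(x@z);x/=np.linalg.norm(x)
    return R.from_matrix(np.c_[x,np.cross(z,x),z])
def rows(p0,o0,p1,o1):
    d=o0.inv().apply(np.array(p1)-p0); t=(o0.inv()*o1).as_rotvec()
    return d,t
def show(p0,o0,p1,o1,lab=""):
    d,t=rows(p0,o0,p1,o1)
    print(lab,"slide(m, tool0)",d.round(4),"shares",(d/.4).round(3),"| turn rad",t.round(3),"shares",(t/.5).round(3),"rows>=",max(np.linalg.norm(d)/.0417,np.linalg.norm(t)/.125).round(1))
def st():
    from plant import robot
    s=robot.read_state(); return s,np.array(s["tool_pos"]),R.from_rotvec(s["orientation"])
def report():
    s,p,o=st(); g=p+o.apply([0,0,.167]); tip=p+o.apply([0,0,.186])
    print("t %.2f"%s["t"],"tcp",p.round(4),"q",np.round(s["q"],2),"F",np.round(s["force"],1),"open",round(s["opening"],4))
    print("tip press",wp(tip).round(4),"grasp press",wp(g).round(4),"x-axis press",RP.inv().apply(o.apply([1,0,0])).round(3),"z-axis press",RP.inv().apply(o.apply([0,0,1])).round(3))
    return s,p,o
E
python3 - <<'E'
from plan import *
s,p,o=report()
tip=pw([-.045,.1695,.228]); tgt=tip+[0,0,.186]
on=frame([0,0,-1],RP.apply([0,1,0]))
print(o.as_matrix().round(3).tolist())
show(p,o,tgt,on)
d=on.inv().apply(tgt-p); print("in new frame",d/.4)
from plant import robot; print([a for a in dir(robot) if a[0]!='_'])
E
```

```text
t 0.15 tcp [0.1817 0.5717 0.4039] q [ 1.18  0.13  1.49  0.    1.52 -0.09] F [-0.2  0.2 -0.4] open 0.0929
tip press [-0.3279  0.6487  0.2179] grasp press [-0.3279  0.6487  0.2369] x-axis press [ 0.393  0.92  -0.001] z-axis press [-0.001 -0.001 -1.   ]
[[0.303, 0.953, -0.001], [0.953, -0.303, -0.001], [-0.001, -0.0, -1.0]]
 slide(m, tool0) [-0.3299  0.4483 -0.0097] shares [-0.825  1.121 -0.024] | turn rad [-0.     0.001 -0.404] shares [-0.001  0.003 -0.807] rows>= 13.4
in new frame [-1.19861831  0.70702263 -0.02522004]
['IKError', 'close_job', 'nose_length', 'read_camera', 'read_state']
```

Request:
arm_command([
  {"slide":[-0.09,0,-0.01],"turn":[0,0,-0.16]},
  {"slide":[-0.095,0,-0.01],"turn":[0,0,-0.16]},
  {"slide":[-0.095,0.02,-0.005],"turn":[0,0,-0.16]},
  {"slide":[-0.095,0.03,0],"turn":[0,0,-0.16]},
  {"slide":[-0.085,0.05,0],"turn":[0,0,-0.16]},
], gripper=0, grip_force=20)

```text
t: 0.57
tool_pos: [0.1929, 0.3875, 0.4143]
orientation: [-2.109, -2.328, 0.001]
force: [1.6, -0.5, 0.5]
opening: 0.0644
```

```bash
cat > lev.py <<'E'
from plan import *
s,p,o=report()
tgt=pw([-.045,.1695,.228])+[0,0,.186]
show(p,o,tgt,frame([0,0,-1],RP.apply([0,1,0])))
E
python3 lev.py
```

```text
t 0.57 tcp [0.1929 0.3875 0.4143] q [ 0.99 -0.34  1.91  0.    1.57 -0.68] F [ 1.6 -0.5  0.5] open 0.0644
tip press [-0.3343  0.4645  0.2283] grasp press [-0.3343  0.4646  0.2473] x-axis press [-0.003  1.    -0.   ] z-axis press [-0.001 -0.    -1.   ]
 slide(m, tool0) [-2.960e-01  2.883e-01  2.000e-04] shares [-0.74   0.721  0.   ] | turn rad [-0.001  0.     0.003] shares [-0.002  0.001  0.006] rows>= 9.9
```

Request:
arm_command([
  {"slide":[-0.072,0.072,0]},
  {"slide":[-0.072,0.072,0]},
  {"slide":[-0.072,0.072,0]},
  {"slide":[-0.072,0.072,0]},
  {"slide":[-0.072,0.072,0]},
])

```text
invalid input at $.motion[0]: expected keys slide, turn
```

Request:
arm_command([
  {"slide":[-0.072,0.072,0]},
  {"slide":[-0.072,0.072,0]},
  {"slide":[-0.072,0.072,0]},
  {"slide":[-0.072,0.072,0]},
  {"slide":[-0.072,0.062,0]},
])

```text
invalid input at $.motion[0]: expected keys slide, turn
```

Request:
arm_command([
  {"slide":[-0.02,0,0]},
  {"slide":[0,0,0]},
  {"slide":[0,0,0]},
  {"slide":[0,0,0]},
  {"slide":[0,0,0]},
])

```text
invalid input at $.motion[0]: expected keys slide, turn
```

```bash
python3 lev.py; python3 - <<'E'
from plant import robot
import cv2
for n in ["top","scene"]:
    c=robot.read_camera(n); im=c["pixels"]
    a=im[125:275,250:480] if n=="top" else im[60:285,180:430]
    cv2.imwrite(f"pics/{n}1z.png",cv2.resize(a,None,fx=2.6,fy=2.6,interpolation=cv2.INTER_CUBIC))
E
```

```text
t 0.57 tcp [0.1929 0.3875 0.4143] q [ 0.99 -0.34  1.91  0.    1.57 -0.68] F [ 1.6 -0.5  0.5] open 0.0644
tip press [-0.3343  0.4645  0.2283] grasp press [-0.3343  0.4646  0.2473] x-axis press [-0.003  1.    -0.   ] z-axis press [-0.001 -0.    -1.   ]
 slide(m, tool0) [-2.960e-01  2.883e-01  2.000e-04] shares [-0.74   0.721  0.   ] | turn rad [-0.001  0.     0.003] shares [-0.002  0.001  0.006] rows>= 9.9
```

View pics/scene1z.png

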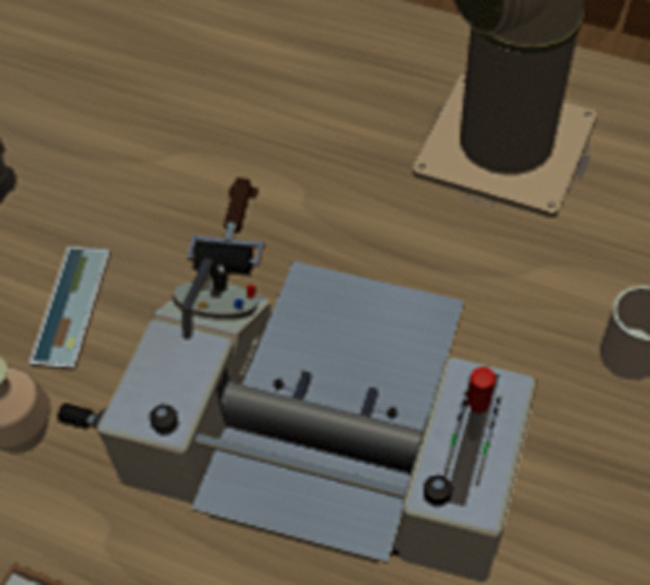

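View pics/top1z.png

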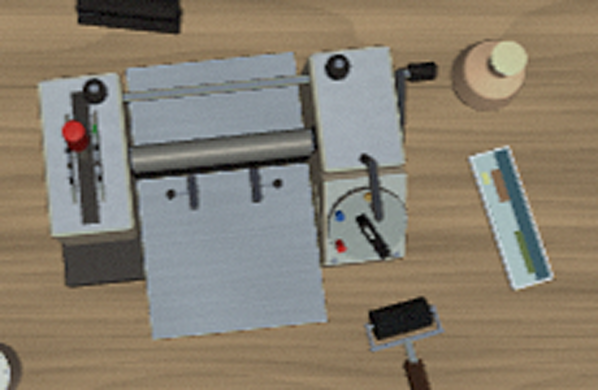

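The rows need both keys, so those calls were refused and nothing moved. I'll resend them.

Request:
arm_command([
  {"slide":[-0.072,0.072,0],"turn":[0,0,0]},
  {"slide":[-0.072,0.072,0],"turn":[0,0,0]},
  {"slide":[-0.072,0.072,0],"turn":[0,0,0]},
  {"slide":[-0.072,0.072,0],"turn":[0,0,0]},
  {"slide":[-0.072,0.072,0],"turn":[0,0,0]},
])

```text
t: 1.08
tool_pos: [0.3521, 0.258, 0.4148]
orientation: [-2.117, -2.321, -0.001]
force: [0.9, 1.0, 0.6]
opening: 0.0225
```

Request:
arm_command([
  {"slide":[-0.072,0.065,0],"turn":[0,0,0]},
  {"slide":[-0.072,0.065,0],"turn":[0,0,0]},
  {"slide":[-0.072,0.065,0],"turn":[0,0,0]},
  {"slide":[-0.072,0.065,0],"turn":[0,0,0]},
  {"slide":[-0.072,0.065,0],"turn":[0,0,0]},
])

```text
t: 1.5
tool_pos: [0.4951, 0.1264, 0.4145]
orientation: [-2.118, -2.32, -0.0]
force: [0.3, 1.1, 0.5]
opening: 0.0001
```

```bash
python3 lev.py; python3 - <<'E'
from plant import robot
import cv2
for n in ["top","scene"]:
    c=robot.read_camera(n); im=c["pixels"]
    a=im[125:275,250:480] if n=="top" else im[60:285,180:430]
    cv2.imwrite(f"pics/{n}2z.png",cv2.resize(a,None,fx=2.6,fy=2.6,interpolation=cv2.INTER_CUBIC))
E
```

```text
t 1.50 tcp [0.4951 0.1264 0.4145] q [ 0.15 -0.12  1.72  0.    1.54 -1.51] F [0.3 1.1 0.5] open 0.0001
tip press [-0.0584  0.1758  0.2285] grasp press [-0.0584  0.1758  0.2475] x-axis press [0.005 1.    0.   ] z-axis press [-0.  0. -1.]
 slide(m, tool0) [-0.0062  0.0134  0.0005] shares [-0.015  0.034  0.001] | turn rad [-0.    -0.    -0.005] shares [-0.    -0.001 -0.009] rows>= 0.4
```

View pics/scene2z.png

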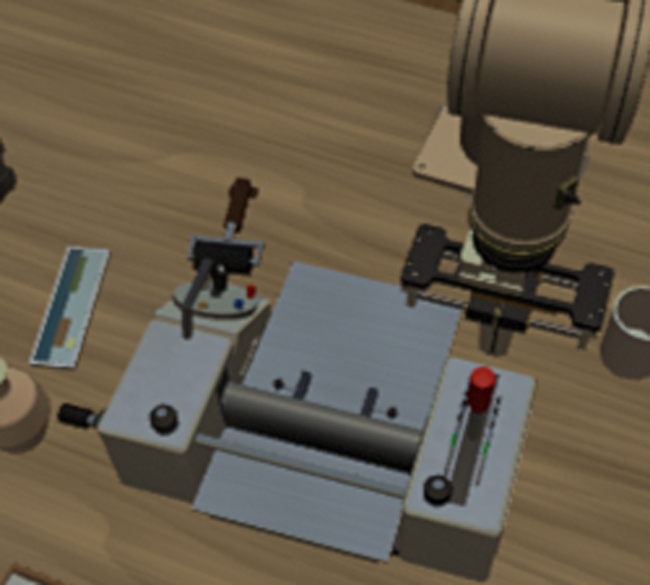

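The closed fingers stand in front of the lever, in line with it. Pushing now.

Request:
arm_command([
  {"slide":[-0.005,0.03,0],"turn":[0,0,0]},
  {"slide":[-0.005,0.03,0],"turn":[0,0,0]},
  {"slide":[-0.005,0.03,0],"turn":[0,0,0]},
  {"slide":[0,0.02,0],"turn":[0,0,0]},
  {"slide":[0,0.02,0],"turn":[0,0,0]},
])

```text
t: 2.02
tool_pos: [0.5449, 0.1269, 0.4143]
orientation: [-2.114, -2.318, 0.009]
force: [-19.8, -4.4, 11.3]
opening: 0.0001
```

Request:
arm_command([
  {"slide":[0,0.018,0],"turn":[0,0,0]},
  {"slide":[0,0.018,0],"turn":[0,0,0]},
  {"slide":[0,0.018,0],"turn":[0,0,0]},
  {"slide":[0,0.018,0],"turn":[0,0,0]},
  {"slide":[0,0.01,0],"turn":[0,0,0]},
])

```text
t: 2.43
tool_pos: [0.5793, 0.1302, 0.4146]
orientation: [2.116, 2.322, 0.001]
force: [0.3, -0.7, 1.2]
opening: 0.0006
```

```bash
python3 lev.py; python3 - <<'E'
from plant import robot
import cv2
for n in ["top","scene"]:
    c=robot.read_camera(n); im=c["pixels"]
    a=im[125:275,250:480] if n=="top" else im[60:285,180:430]
    cv2.imwrite(f"pics/{n}3z.png",cv2.resize(a,None,fx=2.6,fy=2.6,interpolation=cv2.INTER_CUBIC))
E
```

```text
t 2.43 tcp [0.5793 0.1302 0.4146] q [ 0.13  0.11  1.49  0.    1.54 -1.53] F [ 0.3 -0.7  1.2] open 0.0006
tip press [0.0259 0.1715 0.2286] grasp press [0.0259 0.1715 0.2476] x-axis press [0.003 1.    0.   ] z-axis press [ 0.  0. -1.]
 slide(m, tool0) [-0.0022 -0.0708  0.0006] shares [-0.006 -0.177  0.001] | turn rad [ 0.    -0.    -0.003] shares [ 0.001 -0.    -0.007] rows>= 1.7
```

View pics/scene3z.png

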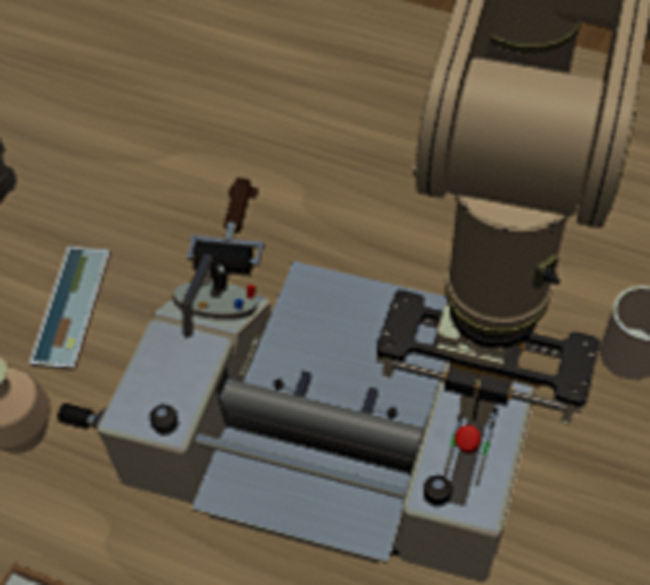

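The lever snapped through and the force fell to zero. The grip is now at (467,438). Backing off.

Request:
arm_command([
  {"slide":[0,-0.08,0],"turn":[0,0,0]},
  {"slide":[0,-0.09,0],"turn":[0,0,0]},
  {"slide":[-0.05,-0.085,0],"turn":[0,0,0]},
  {"slide":[-0.06,-0.08,0],"turn":[0,0,0]},
  {"slide":[-0.06,-0.08,0],"turn":[0,0,0]},
], gripper=38)

```text
t: 2.95
tool_pos: [0.418, 0.0464, 0.4145]
orientation: [2.114, 2.323, 0.0]
force: [1.0, -1.6, 0.9]
opening: 0.0295
```

```bash
cat > tur.py <<'E'
from plan import *
import sys
ax=np.array([-np.sin(np.radians(35)),0,np.cos(np.radians(35))]); u=np.array([ax[2],0,-ax[0]]); v=np.array([0,1.,0])
GRIP=np.array([-.126,-.171,.128])
def torient(ang): # tool x at ang (rad) ACW from upslope
    return frame(RP.apply(-ax),RP.apply(np.cos(ang)*u+np.sin(ang)*v))
def ttcp(h): return pw(GRIP+ax*(h+.167))
E
python3 - <<'E'
from tur import *
s,p,o=report()
show(p,o,ttcp(.085),torient(np.radians(120)))
from cal import *
T=.45; P=pw([.155*np.sin(T),.1695,.115+.155*np.cos(T)])
print("lever top expected (scene, top px)",proj("scene",P),proj("top",P))
from plant import robot
import cv2
for n in ["top","scene"]:
    c=robot.read_camera(n); im=c["pixels"]
    a=im[125:275,250:480] if n=="top" else im[115:285,180:400]
    cv2.imwrite(f"pics/{n}4z.png",cv2.resize(a,None,fx=3.4 if n=="top" else 3.5,fy=3.4 if n=="top" else 3.5,interpolation=cv2.INTER_CUBIC))
E
```

```text
t 2.95 tcp [0.418  0.0464 0.4145] q [-0.01 -0.38  1.94 -0.    1.58 -1.68] F [ 1.  -1.6  0.9] open 0.0295
tip press [-0.1427  0.1035  0.2285] grasp press [-0.1427  0.1035  0.2475] x-axis press [ 0.002  1.    -0.   ] z-axis press [ 0. -0. -1.]
 slide(m, tool0) [-0.2748 -0.1274  0.0801] shares [-0.687 -0.318  0.2  ] | turn rad [-0.597 -0.159 -0.509] shares [-1.193 -0.318 -1.017] rows>= 7.5
lever top expected (scene, top px) [[359.10601806 228.08329863]] [[276.7605964  155.21358198]]
```

View pics/scene4z.png

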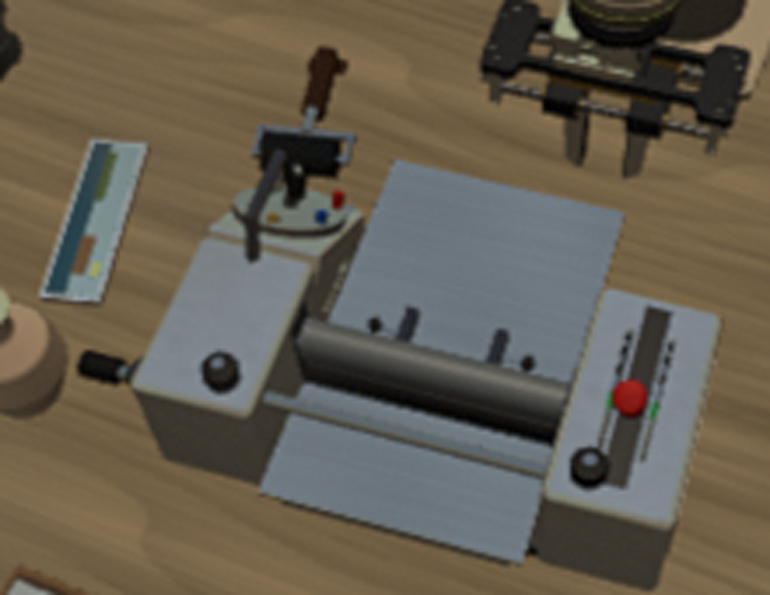

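View pics/top4z.png

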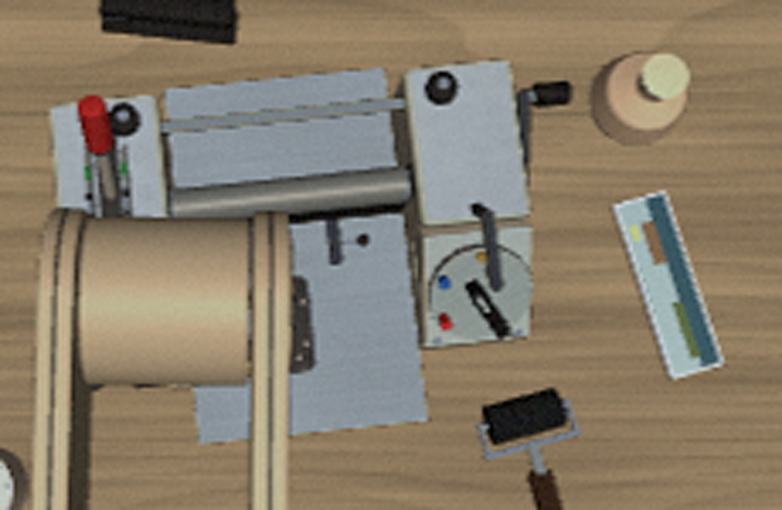

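Expected tip pixels for float are (627,396) in the scene zoom and (91,103) in the top zoom. The tip is seen at (630,398) and (92,103), so the lever is in float. Next I'll refine the turret position and plan the approach.

```bash
python3 - <<'E'
from tur import *
from cal import *
p,e=tri({"top":zt((488,307)),"scene":zs((296,184))}); print("bar",wp(p).round(4),e)
# predicted pixels of key points for GRIP
bx=np.cos(np.radians(30))*u+np.sin(np.radians(30))*v
for nm,P in [("grip",GRIP),("bartopc",GRIP+.012*ax),("barend+",GRIP+.012*ax+.03*bx),("barend-",GRIP+.012*ax-.03*bx),("brass",GRIP-.013*ax+.042*u),("blue",GRIP-.013*ax+.042*(.5*u+.866*v)),("red",GRIP-.013*ax+.042*(-.5*u+.866*v))]:
    a=proj("top",pw(P))[0]; b=proj("scene",pw(P))[0]
    print(nm,((a-[249.5,124.5])*3.4).round(0),((b-[179.5,114.5])*3.5).round(0))
E
```

```text
bar [-0.1281 -0.1709  0.1251] [np.float64(0.0017612242914459095), np.float64(0.001761224291445845)]
grip [487. 306.] [293. 184.]
bartopc [490. 312.] [295. 171.]
barend+ [474. 289.] [300. 183.]
barend- [506. 334.] [290. 160.]
brass [484. 260.] [274. 212.]
blue [446. 283.] [322. 214.]
red [446. 322.] [338. 200.]
```

```bash
cat >> plan.py <<'E'
def interp(p0,o0,p1,o1,N):
    t=(o0.inv()*o1).as_rotvec()/N; d=(np.array(p1)-p0)/N
    for k in range(N):
        ok=o0*R.from_rotvec(t*k)
        print("slide",(ok.inv().apply(d)/.4).round(3).tolist(),"turn",(t/.5).round(3).tolist())
E
python3 - <<'E'
from tur import *
s,p,o=st(); interp(p,o,ttcp(.085),torient(np.radians(120)),10)
E
```

```text
slide [-0.068, -0.031, 0.02] turn [-0.12, -0.031, -0.102]
slide [-0.066, -0.036, 0.019] turn [-0.12, -0.031, -0.102]
slide [-0.064, -0.04, 0.018] turn [-0.12, -0.031, -0.102]
slide [-0.062, -0.044, 0.016] turn [-0.12, -0.031, -0.102]
slide [-0.059, -0.048, 0.015] turn [-0.12, -0.031, -0.102]
slide [-0.056, -0.052, 0.012] turn [-0.12, -0.031, -0.102]
slide [-0.053, -0.056, 0.01] turn [-0.12, -0.031, -0.102]
slide [-0.05, -0.059, 0.007] turn [-0.12, -0.031, -0.102]
slide [-0.047, -0.062, 0.005] turn [-0.12, -0.031, -0.102]
slide [-0.044, -0.064, 0.002] turn [-0.12, -0.031, -0.102]
```

Request:
arm_command([
  {"slide":[-0.068,-0.031,0.02],"turn":[-0.12,-0.03,-0.1]},
  {"slide":[-0.066,-0.036,0.019],"turn":[-0.12,-0.03,-0.1]},
  {"slide":[-0.064,-0.04,0.018],"turn":[-0.12,-0.03,-0.1]},
  {"slide":[-0.062,-0.044,0.016],"turn":[-0.12,-0.03,-0.1]},
  {"slide":[-0.059,-0.048,0.015],"turn":[-0.12,-0.03,-0.1]},
])

```text
t: 3.47
tool_pos: [0.3702, -0.0955, 0.3747]
orientation: [1.647, 2.349, 0.249]
force: [0.4, -0.3, -0.3]
opening: 0.035
```

Request:
arm_command([
  {"slide":[-0.056,-0.052,0.012],"turn":[-0.12,-0.03,-0.1]},
  {"slide":[-0.053,-0.056,0.01],"turn":[-0.12,-0.03,-0.1]},
  {"slide":[-0.05,-0.059,0.007],"turn":[-0.12,-0.03,-0.1]},
  {"slide":[-0.047,-0.062,0.005],"turn":[-0.12,-0.03,-0.1]},
  {"slide":[-0.044,-0.064,0.002],"turn":[-0.12,-0.03,-0.1]},
])

```text
t: 3.88
tool_pos: [0.3689, -0.1163, 0.3572]
orientation: [1.345, 2.245, 0.285]
force: [-1.3, 0.2, -0.4]
opening: 0.0354
```

```bash
cat > t2.py <<'E'
from tur import *
s,p,o=report(); show(p,o,ttcp(.085),torient(np.radians(120)),"pre"); show(p,o,ttcp(.005),torient(np.radians(120)),"grasp")
E
python3 t2.py
python3 - <<'E'
from plant import robot
import cv2
c=robot.read_camera("wrist"); cv2.imwrite("pics/w5.png",c["pixels"])
c=robot.read_camera("scene"); cv2.imwrite("pics/s5.png",cv2.resize(c["pixels"][60:285,150:400],None,fx=3,fy=2.6))
E
```

```text
t 3.88 tcp [ 0.3689 -0.1163  0.3572] q [-0.54 -0.83  2.37  0.23  1.09 -2.66] F [-1.3  0.2 -0.4] open 0.0354
tip press [-0.1125 -0.077   0.1989] grasp press [-0.1221 -0.0746  0.215 ] x-axis press [-0.3    0.901 -0.312] z-axis press [ 0.51  -0.125 -0.851]
pre slide(m, tool0) [-0.0797 -0.1093  0.0018] shares [-0.199 -0.273  0.005] | turn rad [-0.121  0.079 -0.088] shares [-0.242  0.157 -0.176] rows>= 3.2
grasp slide(m, tool0) [-0.073  -0.0999  0.081 ] shares [-0.182 -0.25   0.202] | turn rad [-0.121  0.079 -0.088] shares [-0.242  0.157 -0.176] rows>= 3.5
```

View pics/w5.png

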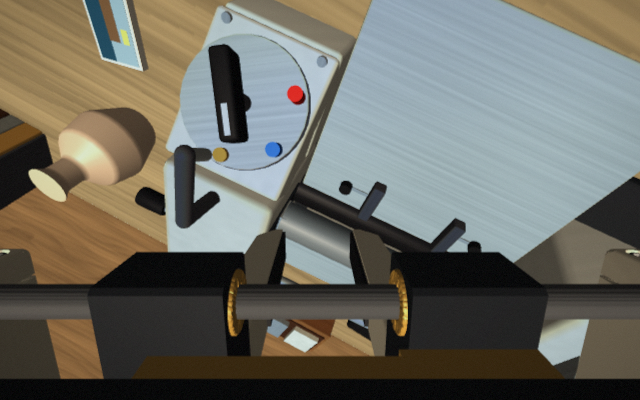

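View pics/s5.png

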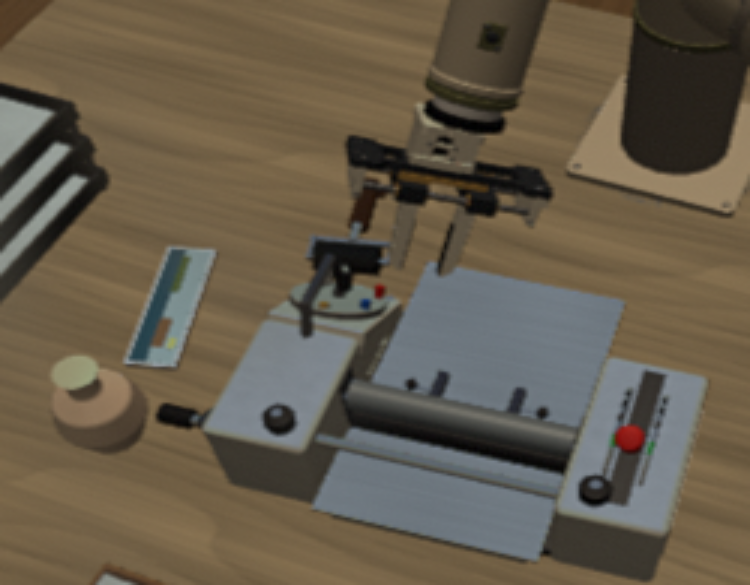

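Joint 6 hit its limit. I'll use the half-turned grasp instead and spin about the tool axis in clear air here.

Request:
arm_command([
  {"slide":[0,0,0],"turn":[0,0,0.25]},
  {"slide":[0,0,0],"turn":[0,0,0.25]},
  {"slide":[0,0,0],"turn":[0,0,0.25]},
  {"slide":[0,0,0],"turn":[0,0,0.25]},
  {"slide":[0,0,0],"turn":[0,0,0.25]},
])

```text
t: 4.4
tool_pos: [0.3688, -0.1158, 0.3574]
orientation: [2.024, 1.763, 0.494]
force: [0.3, 0.0, -0.9]
opening: 0.035
```

Request:
arm_command([
  {"slide":[0,0,0],"turn":[0,0,0.25]},
  {"slide":[0,0,0],"turn":[0,0,0.25]},
  {"slide":[0,0,0],"turn":[0,0,0.25]},
  {"slide":[0,0,0],"turn":[0,0,0.25]},
  {"slide":[0,0,0],"turn":[0,0,0.25]},
])

```text
t: 4.82
tool_pos: [0.3688, -0.1158, 0.3575]
orientation: [2.557, 1.093, 0.669]
force: [0.2, -0.3, -0.7]
opening: 0.0351
```

Request:
arm_command([
  {"slide":[0,0,0],"turn":[0,0,0.25]},
  {"slide":[0,0,0],"turn":[0,0,0.25]},
  {"slide":[0,0,0],"turn":[0,0,0.25]},
  {"slide":[0,0,0],"turn":[0,0,0.25]},
  {"slide":[0,0,0],"turn":[0,0,0.25]},
])

```text
t: 5.23
tool_pos: [0.3688, -0.1158, 0.3574]
orientation: [2.898, 0.266, 0.797]
force: [0.5, -0.2, 0.4]
opening: 0.0354
```

Request:
arm_command([
  {"slide":[0,0,0],"turn":[0,0,0.25]},
  {"slide":[0,0,0],"turn":[0,0,0.25]},
  {"slide":[0,0,0],"turn":[0,0,0.25]},
  {"slide":[0,0,0],"turn":[0,0,0.25]},
  {"slide":[0,0,0],"turn":[0,0,0.25]},
])

```text
t: 5.65
tool_pos: [0.3688, -0.1158, 0.3574]
orientation: [-2.911, 0.654, -0.836]
force: [-0.8, 0.3, 1.1]
opening: 0.035
```

```bash
cat > t3.py <<'E'
from tur import *
import sys
h=float(sys.argv[1]); N=int(sys.argv[2]); a=float(sys.argv[3]) if len(sys.argv)>3 else 300
s,p,o=report(); show(p,o,ttcp(h),torient(np.radians(a)),"tgt"); interp(p,o,ttcp(h),torient(np.radians(a)),N)
E
python3 t3.py .05 10
```

```text
t 5.65 tcp [ 0.3688 -0.1158  0.3574] q [-0.54 -0.82  2.37  0.23  1.09 -0.15] F [-0.8  0.3  1.1] open 0.035
tip press [-0.113  -0.076   0.1987] grasp press [-0.1226 -0.0737  0.2149] x-axis press [ 0.723 -0.48   0.498] z-axis press [ 0.507 -0.122 -0.853]
tgt slide(m, tool0) [-0.0005  0.1306  0.0366] shares [-0.001  0.327  0.091] | turn rad [ 0.142 -0.033  0.547] shares [ 0.283 -0.065  1.093] rows>= 4.5
slide [-0.0, 0.033, 0.009] turn [0.028, -0.007, 0.109]
slide [0.002, 0.033, 0.009] turn [0.028, -0.007, 0.109]
slide [0.004, 0.033, 0.008] turn [0.028, -0.007, 0.109]
slide [0.005, 0.033, 0.008] turn [0.028, -0.007, 0.109]
slide [0.007, 0.032, 0.007] turn [0.028, -0.007, 0.109]
slide [0.009, 0.032, 0.007] turn [0.028, -0.007, 0.109]
slide [0.011, 0.032, 0.006] turn [0.028, -0.007, 0.109]
slide [0.012, 0.031, 0.006] turn [0.028, -0.007, 0.109]
slide [0.014, 0.03, 0.005] turn [0.028, -0.007, 0.109]
slide [0.016, 0.03, 0.005] turn [0.028, -0.007, 0.109]
```

```bash
python3 - <<'E'
from tur import *
s,p,o=st(); o1=torient(np.radians(300)); t1=pw(GRIP+ax*(.06+.167)+[0,.05,0])
interp(p,o,t1,o1,5); print(); show(t1,o1,ttcp(.05),o1)
E
```

```text
slide [-0.012, 0.044, 0.01] turn [0.057, -0.013, 0.219]
slide [-0.007, 0.046, 0.009] turn [0.057, -0.013, 0.219]
slide [-0.002, 0.046, 0.008] turn [0.057, -0.013, 0.219]
slide [0.003, 0.047, 0.006] turn [0.057, -0.013, 0.219]
slide [0.008, 0.046, 0.005] turn [0.057, -0.013, 0.219]

 slide(m, tool0) [0.0433 0.025  0.01  ] shares [0.108 0.062 0.025] | turn rad [0. 0. 0.] shares [0. 0. 0.] rows>= 1.2
```

Request:
arm_command([
  {"slide":[-0.012,0.044,0.01],"turn":[0.057,-0.013,0.219]},
  {"slide":[-0.007,0.046,0.009],"turn":[0.057,-0.013,0.219]},
  {"slide":[-0.002,0.046,0.008],"turn":[0.057,-0.013,0.219]},
  {"slide":[0.003,0.047,0.006],"turn":[0.057,-0.013,0.219]},
  {"slide":[0.008,0.046,0.005],"turn":[0.057,-0.013,0.219]},
])

```text
t: 6.07
tool_pos: [0.3266, -0.1891, 0.3146]
orientation: [-2.417, 1.243, -0.723]
force: [-1.0, 0.4, -0.3]
opening: 0.0353
```

```bash
python3 t3.py .05 5
```

```text
t 6.07 tcp [ 0.3266 -0.1891  0.3146] q [-0.92 -0.76  2.43  0.56  1.18 -0.11] F [-1.   0.4 -0.3] open 0.0353
tip press [-0.1491 -0.1219  0.1625] grasp press [-0.1601 -0.1219  0.178 ] x-axis press [ 0.41  -0.866  0.287] z-axis press [ 0.576  0.002 -0.818]
tgt slide(m, tool0) [0.0421 0.0248 0.0104] shares [0.105 0.062 0.026] | turn rad [-0.003  0.     0.001] shares [-0.006  0.     0.002] rows>= 1.2
slide [0.021, 0.012, 0.005] turn [-0.001, 0.0, 0.0]
slide [0.021, 0.012, 0.005] turn [-0.001, 0.0, 0.0]
slide [0.021, 0.012, 0.005] turn [-0.001, 0.0, 0.0]
slide [0.021, 0.012, 0.005] turn [-0.001, 0.0, 0.0]
slide [0.021, 0.012, 0.005] turn [-0.001, 0.0, 0.0]
```

Request:
arm_command([
  {"slide":[0.026,0.0155,0],"turn":[0,0,0]},
  {"slide":[0.026,0.0155,0],"turn":[0,0,0]},
  {"slide":[0.026,0.0155,0],"turn":[0,0,0]},
  {"slide":[0.026,0.0155,0],"turn":[0,0,0]},
  {"slide":[0,0,0.02],"turn":[0,0,0]},
])

```text
t: 6.48
tool_pos: [0.3361, -0.2384, 0.309]
orientation: [-2.422, 1.241, -0.727]
force: [0.7, -0.1, 0.8]
opening: 0.0353
```

```bash
python3 t3.py .005 5
python3 - <<'E'
from plant import robot
import cv2
c=robot.read_camera("wrist"); cv2.imwrite("pics/w6.png",c["pixels"])
c=robot.read_camera("scene"); cv2.imwrite("pics/s6.png",cv2.resize(c["pixels"][90:240,190:340],None,fx=4,fy=4,interpolation=cv2.INTER_CUBIC))
E
```

```text
t 6.48 tcp [ 0.3361 -0.2384  0.309 ] q [-0.98 -0.57  2.33  0.59  1.14 -0.22] F [ 0.7 -0.1  0.8] open 0.0353
tip press [-0.1446 -0.1726  0.1569] grasp press [-0.1555 -0.1725  0.1724] x-axis press [ 0.412 -0.863  0.292] z-axis press [ 0.575 -0.002 -0.818]
tgt slide(m, tool0) [-0.0016  0.0003  0.0483] shares [-0.004  0.001  0.121] | turn rad [-0.001 -0.003  0.005] shares [-0.001 -0.006  0.01 ] rows>= 1.2
slide [-0.001, 0.0, 0.024] turn [-0.0, -0.001, 0.002]
slide [-0.001, 0.0, 0.024] turn [-0.0, -0.001, 0.002]
slide [-0.001, 0.0, 0.024] turn [-0.0, -0.001, 0.002]
slide [-0.001, 0.0, 0.024] turn [-0.0, -0.001, 0.002]
slide [-0.001, 0.0, 0.024] turn [-0.0, -0.001, 0.002]
```

View pics/w6.png

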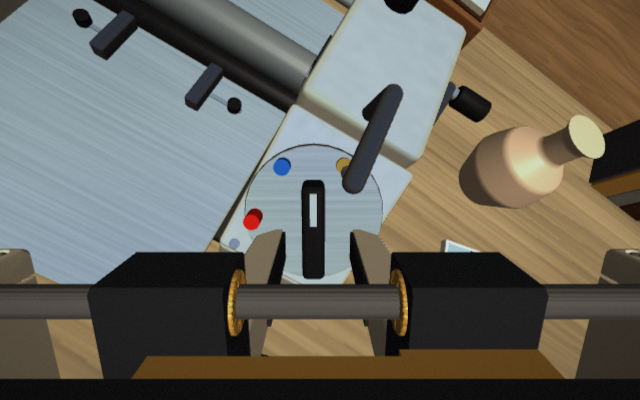

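View pics/s6.png

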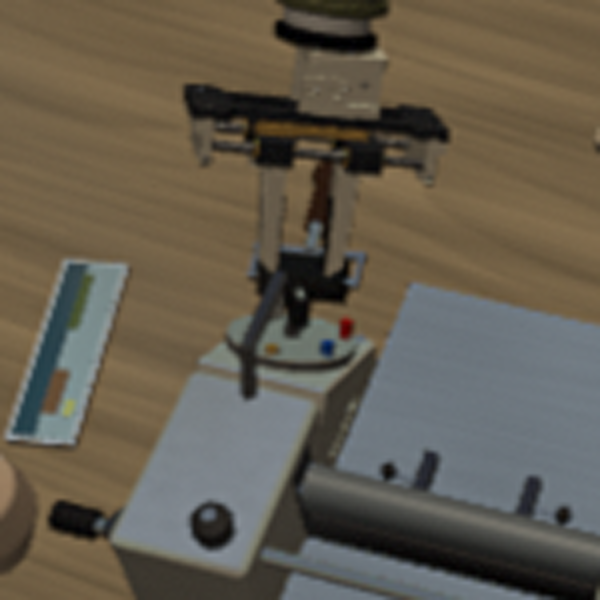

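The bar is at column 313, parallel to the fingers and midway between them, with the stop rod clear. Descending, then gripping.

Request:
arm_command([
  {"slide":[-0.001,0,0.03],"turn":[0,0,0]},
  {"slide":[-0.001,0,0.03],"turn":[0,0,0]},
  {"slide":[-0.001,0,0.03],"turn":[0,0,0]},
  {"slide":[-0.001,0,0.02],"turn":[0,0,0]},
  {"slide":[0,0,0.01],"turn":[0,0,0]},
])

```text
t: 7.0
tool_pos: [0.3626, -0.2311, 0.2664]
orientation: [-2.423, 1.238, -0.721]
force: [0.3, 0.2, -1.2]
opening: 0.0354
```

```bash
python3 t3.py .005 1
```

```text
t 7.00 tcp [ 0.3626 -0.2311  0.2664] q [-0.91 -0.45  2.33  0.61  1.   -0.23] F [ 0.3  0.2 -1.2] open 0.0354
tip press [-0.1177 -0.1669  0.114 ] grasp press [-0.1286 -0.167   0.1296] x-axis press [ 0.415 -0.863  0.288] z-axis press [ 0.573  0.003 -0.819]
tgt slide(m, tool0) [ 0.0037  0.0008 -0.0022] shares [ 0.009  0.002 -0.005] | turn rad [-0.001  0.002  0.006] shares [-0.002  0.005  0.012] rows>= 0.1
slide [0.009, 0.002, -0.005] turn [-0.002, 0.005, 0.012]
```

Request:
arm_command([
  {"slide":[0,0,0],"turn":[0,0,0]},
  {"slide":[0,0,0],"turn":[0,0,0]},
  {"slide":[0,0,0],"turn":[0,0,0]},
  {"slide":[0,0,0],"turn":[0,0,0]},
  {"slide":[0,0,0],"turn":[0,0,0]},
], gripper=5, grip_force=50)

```text
t: 7.42
tool_pos: [0.3627, -0.2331, 0.2687]
orientation: [-2.423, 1.24, -0.729]
force: [7.8, -4.5, -4.7]
opening: 0.0139
```

```bash
python3 t3.py .005 1 240;python3 - <<'E'
from plant import robot
import cv2
c=robot.read_camera("wrist"); cv2.imwrite("pics/w7.png",c["pixels"])
E
```

```text
t 7.42 tcp [ 0.3627 -0.2331  0.2687] q [-0.91 -0.46  2.33  0.61  1.   -0.24] F [ 7.8 -4.5 -4.7] open 0.0139
tip press [-0.1174 -0.17    0.1167] grasp press [-0.1284 -0.17    0.1322] x-axis press [ 0.412 -0.863  0.293] z-axis press [ 0.576 -0.003 -0.818]
tgt slide(m, tool0) [ 0.0014  0.0008 -0.0002] shares [ 0.003  0.002 -0.001] | turn rad [-0.003 -0.003  1.053] shares [-0.006 -0.007  2.107] rows>= 8.4
slide [0.003, 0.002, -0.001] turn [-0.006, -0.007, 2.107]
```

View pics/w7.png

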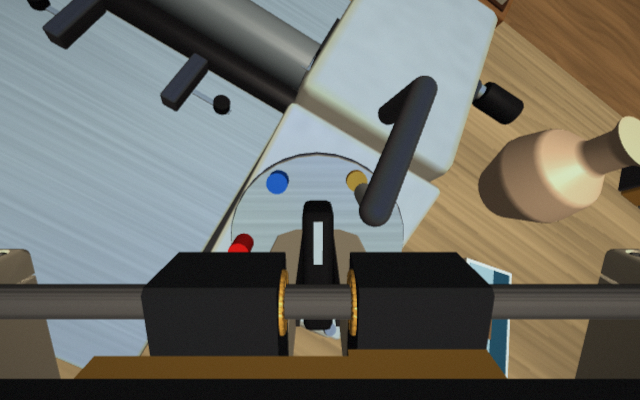

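The bar is gripped at 13.9 mm. Turning clockwise by 1.05 rad.

Request:
arm_command([
  {"slide":[0.003,0.001,0],"turn":[0,0,0.21]},
  {"slide":[0,0,0],"turn":[0,0,0.21]},
  {"slide":[0,0,0],"turn":[0,0,0.21]},
  {"slide":[0,0,0],"turn":[0,0,0.21]},
  {"slide":[0,0,0],"turn":[0,0,0.21]},
])

```text
t: 7.88
tool_pos: [0.363, -0.234, 0.2688]
orientation: [-1.948, 1.771, -0.562]
force: [4.7, -2.2, -1.5]
opening: 0.0137
```

```bash
python3 t3.py .005 1 240
```

```text
t 7.88 tcp [ 0.363  -0.234   0.2688] q [-0.91 -0.45  2.33  0.62  1.    0.29] F [ 4.7 -2.2 -1.5] open 0.0137
tip press [-0.1173 -0.1706  0.1167] grasp press [-0.1282 -0.1706  0.1323] x-axis press [-0.001 -1.     0.001] z-axis press [ 0.576 -0.002 -0.818]
tgt slide(m, tool0) [ 0.0007  0.0002 -0.0002] shares [ 0.002  0.001 -0.001] | turn rad [-0.003 -0.001  0.524] shares [-0.006 -0.002  1.047] rows>= 4.2
slide [0.002, 0.001, -0.001] turn [-0.006, -0.002, 1.047]
```

Request:
arm_command([
  {"slide":[0,0,0],"turn":[0,0,0.21]},
  {"slide":[0,0,0],"turn":[0,0,0.21]},
  {"slide":[0,0,0],"turn":[0,0,0.21]},
  {"slide":[0,0,0],"turn":[0,0,0.21]},
  {"slide":[0,0,0],"turn":[0,0,0.21]},
])

```text
t: 8.3
tool_pos: [0.3629, -0.2344, 0.2688]
orientation: [-1.388, 2.165, -0.376]
force: [5.8, -5.5, -5.4]
opening: 0.0134
```

```bash
python3 t3.py .005 1 240;python3 - <<'E'
from plant import robot
import cv2
c=robot.read_camera("wrist"); cv2.imwrite("pics/w8.png",c["pixels"])
E
```

```text
t 8.30 tcp [ 0.3629 -0.2344  0.2688] q [-0.91 -0.45  2.33  0.62  1.    0.82] F [ 5.8 -5.5 -5.4] open 0.0134
tip press [-0.1174 -0.1712  0.1167] grasp press [-0.1283 -0.1712  0.1322] x-axis press [-0.412 -0.865 -0.287] z-axis press [ 0.576 -0.003 -0.818]
tgt slide(m, tool0) [ 0.0003 -0.0001 -0.0002] shares [ 0.001 -0.    -0.001] | turn rad [-0.004 -0.001 -0.002] shares [-0.007 -0.003 -0.004] rows>= 0.0
slide [0.001, -0.0, -0.001] turn [-0.007, -0.003, -0.004]
```

View pics/w8.png

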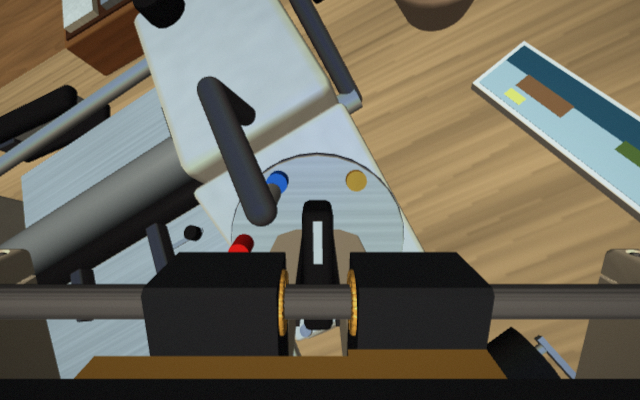

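The blue stud (278,182) now sits under the stop rod. Releasing and backing out along the axis.

Request:
arm_command([
  {"slide":[0,0,0],"turn":[0,0,0]},
  {"slide":[0,0,0],"turn":[0,0,0]},
  {"slide":[0,0,0],"turn":[0,0,0]},
  {"slide":[0,0,0],"turn":[0,0,0]},
  {"slide":[0,0,0],"turn":[0,0,0]},
], gripper=36)

```text
t: 8.77
tool_pos: [0.3627, -0.2334, 0.2678]
orientation: [-1.396, 2.162, -0.373]
force: [-0.1, 0.1, -0.1]
opening: 0.033
```

Request:
arm_command([
  {"slide":[0,0,-0.03],"turn":[0,0,0]},
  {"slide":[0,0,-0.03],"turn":[0,0,0]},
  {"slide":[0,0,-0.03],"turn":[0,0,0]},
  {"slide":[0,0,-0.03],"turn":[0,0,0]},
  {"slide":[0,0,-0.02],"turn":[0,0,0]},
])

```text
t: 9.18
tool_pos: [0.3304, -0.2366, 0.3145]
orientation: [-1.396, 2.162, -0.374]
force: [0.0, -0.3, 0.2]
opening: 0.0332
```

```bash
python3 t3.py .05 1 240;python3 - <<'E'
from plant import robot
import cv2
c=robot.read_camera("wrist"); cv2.imwrite("pics/w9.png",c["pixels"])
E
```

```text
t 9.18 tcp [ 0.3304 -0.2366  0.3145] q [-1.   -0.6   2.34  0.59  1.16  0.83] F [ 0.  -0.3  0.2] open 0.0332
tip press [-0.1501 -0.17    0.1623] grasp press [-0.1611 -0.17    0.1779] x-axis press [-0.407 -0.868 -0.285] z-axis press [ 0.575 -0.001 -0.818]
tgt slide(m, tool0) [ 0.0008 -0.0009  0.011 ] shares [ 0.002 -0.002  0.027] | turn rad [-0.001  0.     0.004] shares [-0.003  0.     0.008] rows>= 0.3
slide [0.002, -0.002, 0.027] turn [-0.003, 0.0, 0.008]
```

View pics/w9.png

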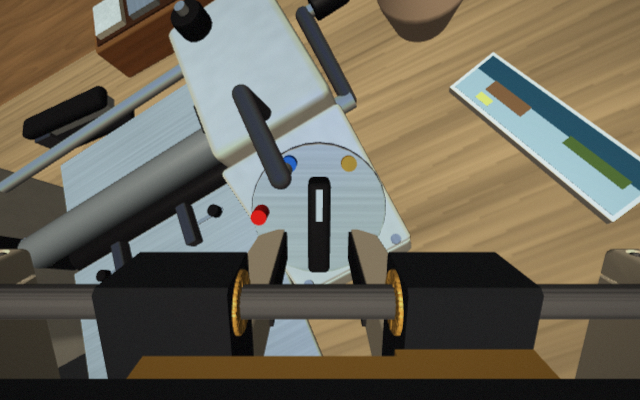

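The turret rests at the blue stud at (289,163), under the rod. Planning the move to the panel.

```bash
cat > pan.py <<'E'
from plan import *
PAN=np.array([.4943,-.4373]);YA=.286
OFF=-.032
def porient(): return frame([0,0,-1],[np.sin(YA),-np.cos(YA),0])
def ptcp(ztip): 
    g=PAN+OFF*np.array([np.cos(YA),np.sin(YA)]); return np.array([*g,ztip+.186])
E
python3 - <<'E'
from pan import *
s,p,o=st(); show(p,o,ptcp(.10),porient()); interp(p,o,ptcp(.10),porient(),10)
E
```

```text
slide(m, tool0) [ 0.1546 -0.1749  0.0894] shares [ 0.386 -0.437  0.224] | turn rad [-0.617  0.101 -0.687] shares [-1.235  0.201 -1.375] rows>= 7.4
slide [0.039, -0.044, 0.022] turn [-0.123, 0.02, -0.137]
slide [0.041, -0.042, 0.02] turn [-0.123, 0.02, -0.137]
slide [0.044, -0.041, 0.018] turn [-0.123, 0.02, -0.137]
slide [0.047, -0.038, 0.016] turn [-0.123, 0.02, -0.137]
slide [0.049, -0.036, 0.014] turn [-0.123, 0.02, -0.137]
slide [0.051, -0.033, 0.013] turn [-0.123, 0.02, -0.137]
slide [0.053, -0.031, 0.011] turn [-0.123, 0.02, -0.137]
slide [0.055, -0.028, 0.01] turn [-0.123, 0.02, -0.137]
slide [0.057, -0.024, 0.009] turn [-0.123, 0.02, -0.137]
slide [0.058, -0.021, 0.008] turn [-0.123, 0.02, -0.137]
```

Request:
arm_command([
  {"slide":[0.039,-0.044,0.01],"turn":[-0.123,0.02,-0.137]},
  {"slide":[0.041,-0.042,0.02],"turn":[-0.123,0.02,-0.137]},
  {"slide":[0.044,-0.041,0.018],"turn":[-0.123,0.02,-0.137]},
  {"slide":[0.047,-0.038,0.016],"turn":[-0.123,0.02,-0.137]},
  {"slide":[0.049,-0.036,0.014],"turn":[-0.123,0.02,-0.137]},
], gripper=90)

```text
t: 9.65
tool_pos: [0.3952, -0.3426, 0.3017]
orientation: [-1.962, 2.08, -0.202]
force: [0.5, -0.3, 0.3]
opening: 0.0621
```

Request:
arm_command([
  {"slide":[0.051,-0.033,0.013],"turn":[-0.123,0.02,-0.137]},
  {"slide":[0.053,-0.031,0.011],"turn":[-0.123,0.02,-0.137]},
  {"slide":[0.055,-0.028,0.01],"turn":[-0.123,0.02,-0.137]},
  {"slide":[0.057,-0.024,0.009],"turn":[-0.123,0.02,-0.137]},
  {"slide":[0.058,-0.021,0.02],"turn":[-0.123,0.02,-0.137]},
])

```text
t: 10.07
tool_pos: [0.4625, -0.4469, 0.2822]
orientation: [-2.516, 1.88, 0.003]
force: [0.1, 0.2, 0.7]
opening: 0.0835
```

```bash
python3 - <<'E'
from pan import *
s,p,o=report(); show(p,o,ptcp(.10),porient());show(p,o,ptcp(.003),porient())
from plant import robot
import cv2
for n in ["wrist","top","scene"]:
    c=robot.read_camera(n); np.savez(f"cam_{n}.npz",T=c["T"],K=c["intrinsics"]); im=c["pixels"]
    cv2.imwrite(f"pics/{n}10.png",im if n=="wrist" else cv2.resize(im[100:300,240:520],None,fx=2.8,fy=2.8,interpolation=cv2.INTER_CUBIC) if n=="top" else im)
E
```

```text
t 10.07 tcp [ 0.4625 -0.4469  0.2822] q [-0.85  0.33  1.49  0.    1.33  0.44] F [0.1 0.2 0.7] open 0.0835
tip press [-0.1458 -0.3915  0.0962] grasp press [-0.1458 -0.3916  0.1152] x-axis press [ 0.191 -0.982 -0.002] z-axis press [-0.001  0.002 -1.   ]
 slide(m, tool0) [-0.0003 -0.0013 -0.0038] shares [-0.001 -0.003 -0.009] | turn rad [0.001 0.002 0.001] shares [0.001 0.003 0.003] rows>= 0.1
 slide(m, tool0) [-0.0001 -0.0013  0.0932] shares [-0.    -0.003  0.233] | turn rad [0.001 0.002 0.001] shares [0.001 0.003 0.003] rows>= 2.2
```

View pics/wrist10.png

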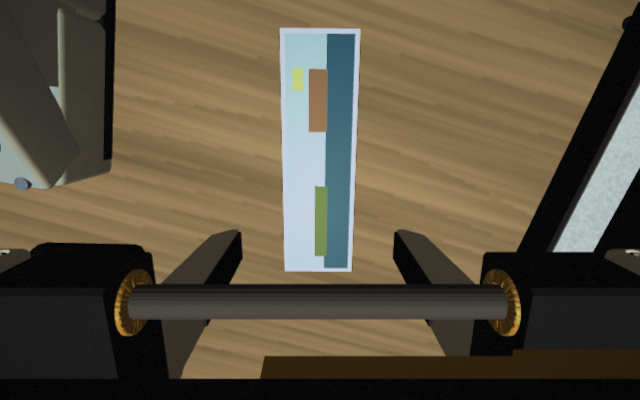

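View pics/scene10.png

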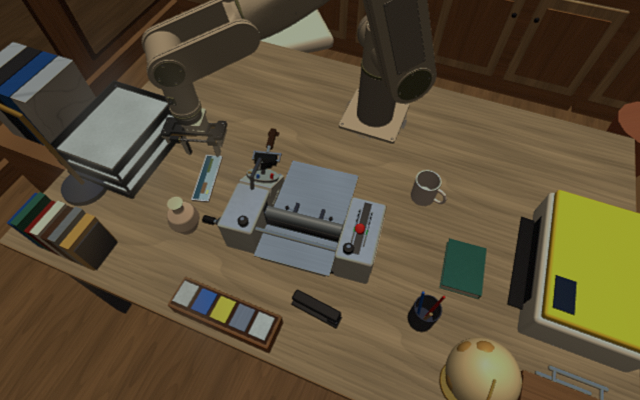

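```bash
python3 - <<'E'
from pan import *
import cv2
d=np.load("cam_wrist.npz");T=d["T"];K=d["K"]
uv=np.array([(280,28),(361,28),(352,271),(285,271)],float)
r=np.c_[(uv-K[:2,2])/[K[0,0],K[1,1]],np.ones(4)]@T[:3,:3].T
P=T[:3,3]+r*((.01-T[2,3])/r[:,2])[:,None]; print(P.round(4).tolist())
print("len",np.linalg.norm(P[0]-P[3]),np.linalg.norm(P[1]-P[2]),"wid",np.linalg.norm(P[0]-P[1]),np.linalg.norm(P[2]-P[3]))
c=P.mean(0);dv=P[:2].mean(0)-P[2:].mean(0);print("centre",c.round(4),"yaw",np.arctan2(dv[1],dv[0]))
a=cv2.imread("pics/top0.png")[135:270,480:620]; b=cv2.imread("pics/scene0.png")[75:210,50:200]
cv2.imwrite("pics/tray.png",np.hstack([cv2.resize(a,(400,386),interpolation=cv2.INTER_CUBIC),cv2.resize(b,(400,386),interpolation=cv2.INTER_CUBIC)]))
E
```

```text
[[0.5781, -0.3849, 0.01], [0.5942, -0.4396, 0.01], [0.4138, -0.4917, 0.01], [0.3976, -0.437, 0.01]]
len 0.187847061519914 0.18781144480430595 wid 0.05700602901392087 0.05698421157357643
centre [ 0.4959 -0.4383  0.01  ] yaw 0.280941353203156
```

View pics/tray.png

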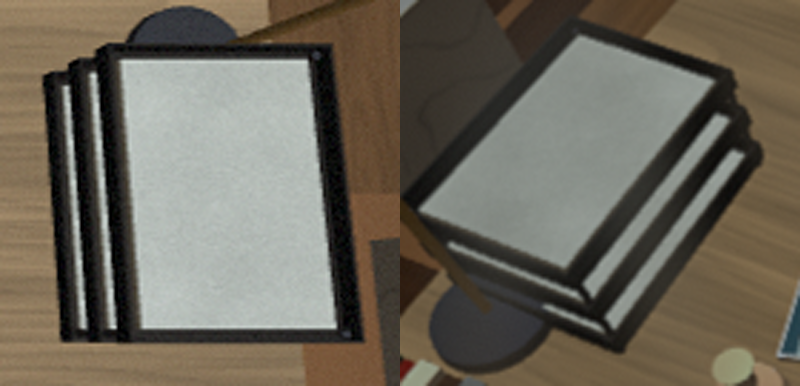

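```bash
python3 - <<'E'
from cal import *
print(tri({"top":(501.7,254),"scene":(185,129.3)})); print(tri({"top":(521.3,254),"scene":(173.8,100.2)}))
print(tri({"top":(480+45*.35,135+75*.35),"scene":(50+222*.375,75+350*.35)}))
E
```

```text
(array([ 0.33545334, -0.62520354,  0.0066691 ]), [np.float64(0.0016835152178755531), np.float64(0.0016835152178755152)])
(array([ 0.33855291, -0.61408208,  0.15646022]), [np.float64(0.004818703560071178), np.float64(0.004818703560071084)])
(array([ 0.66116654, -0.61865199,  0.01417175]), [np.float64(0.0026300717071566703), np.float64(0.002630071707156746)])
```

The wrist measurement agrees within 2 mm, and the trays are 7 cm clear of the gripper body. Descending to grasp.

Request:
arm_command([
  {"slide":[0,-0.004,0.07],"turn":[0,0,0.003]},
  {"slide":[0,0,0.07],"turn":[0,0,0.003]},
  {"slide":[0,0,0.05],"turn":[0,0,0]},
  {"slide":[0,0,0.03],"turn":[0,0,0]},
  {"slide":[0,0,0.012],"turn":[0,0,0]},
])

```text
t: 10.63
tool_pos: [0.462, -0.4437, 0.1874]
orientation: [-2.506, 1.887, 0.007]
force: [-0.3, -0.3, 0.6]
opening: 0.0834
```

```bash
python3 -c "
from pan import *
s,p,o=report()"
```

```text
t 10.63 tcp [ 0.462  -0.4437  0.1874] q [-0.85  0.43  1.54  0.    1.17  0.44] F [-0.3 -0.3  0.6] open 0.0834
tip press [-0.1458 -0.3873  0.0014] grasp press [-0.1458 -0.3875  0.0204] x-axis press [ 0.183 -0.983 -0.006] z-axis press [ 0.     0.006 -1.   ]
```

Request:
arm_command([
  {"slide":[0,0,0],"turn":[0,0,0]},
  {"slide":[0,0,0],"turn":[0,0,0]},
  {"slide":[0,0,0],"turn":[0,0,0]},
  {"slide":[0,0,0],"turn":[0,0,0]},
  {"slide":[0,0,0],"turn":[0,0,0]},
], gripper=50, grip_force=40)

```text
t: 11.05
tool_pos: [0.4635, -0.4456, 0.1915]
orientation: [-2.508, 1.887, -0.003]
force: [0.3, 1.1, 3.8]
opening: 0.0573
```

```bash
python3 -c "
from pan import *
s,p,o=report()"
```

```text
t 11.05 tcp [ 0.4635 -0.4456  0.1915] q [-0.85  0.43  1.54  0.    1.17  0.44] F [0.3 1.1 3.8] open 0.0573
tip press [-0.1439 -0.3904  0.0055] grasp press [-0.144  -0.3905  0.0245] x-axis press [ 0.184 -0.983 -0.   ] z-axis press [ 0.003  0.001 -1.   ]
```

Request:
arm_command([
  {"slide":[0,0,0],"turn":[0,0,0]},
  {"slide":[0,0,0],"turn":[0,0,0]},
  {"slide":[0,0,0],"turn":[0,0,0]},
  {"slide":[0,0,0],"turn":[0,0,0]},
  {"slide":[0,0,0],"turn":[0,0,0]},
])

```text
t: 11.47
tool_pos: [0.4635, -0.4456, 0.1914]
orientation: [-2.508, 1.887, -0.002]
force: [-0.4, 0.6, 7.0]
opening: 0.0569
```

```bash
python3 -c "
from pan import *
s,p,o=report(); print(s['dq'].round(3))
from plant import robot
import cv2
c=robot.read_camera('wrist'); cv2.imwrite('pics/w11.png',c['pixels'])
s,p,o=report()"
```

```text
t 11.47 tcp [ 0.4635 -0.4456  0.1914] q [-0.85  0.43  1.54  0.    1.17  0.44] F [-0.4  0.6  7. ] open 0.0569
tip press [-0.1439 -0.3904  0.0054] grasp press [-0.144  -0.3904  0.0244] x-axis press [ 0.184 -0.983 -0.   ] z-axis press [ 0.003  0.001 -1.   ]
[-0.002  0.     0.002  0.     0.     0.001]
t 11.52 tcp [ 0.4635 -0.4456  0.1914] q [-0.85  0.43  1.54  0.    1.17  0.44] F [0.7 0.1 5.8] open 0.0569
tip press [-0.144  -0.3904  0.0054] grasp press [-0.144  -0.3905  0.0244] x-axis press [ 0.184 -0.983 -0.   ] z-axis press [ 0.003  0.001 -1.   ]
```

View pics/w11.png

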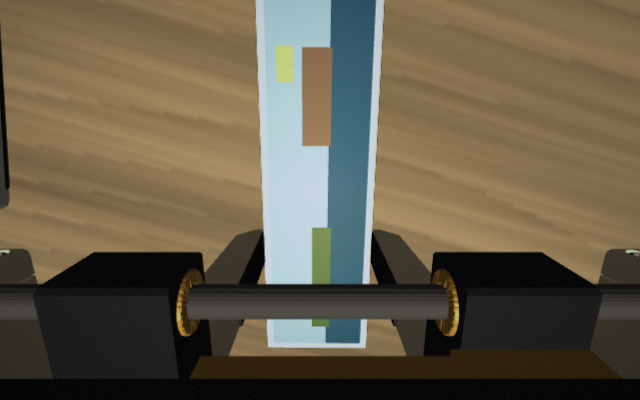

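Request:
arm_command([
  {"slide":[0,0,-0.01],"turn":[0,0,0]},
  {"slide":[0,0,-0.03],"turn":[0,0,0]},
  {"slide":[0,0,-0.05],"turn":[0,0,0]},
  {"slide":[0,0,-0.07],"turn":[0,0,0]},
  {"slide":[0,0,-0.09],"turn":[0,0,0]},
])

```text
t: 11.93
tool_pos: [0.4619, -0.4443, 0.2884]
orientation: [-2.507, 1.886, 0.01]
force: [0.4, -0.8, -1.8]
opening: 0.0574
```

```bash
python3 -c "
from pan import *
from plant import robot
import cv2
s,p,o=report()
c=robot.read_camera('wrist'); cv2.imwrite('pics/w12.png',c['pixels'])
c=robot.read_camera('scene'); cv2.imwrite('pics/s12.png',cv2.resize(c['pixels'][90:220,130:290],None,fx=4.5,fy=4.5,interpolation=cv2.INTER_CUBIC))
s,p,o=report()"
```

```text
t 11.93 tcp [ 0.4619 -0.4443  0.2884] q [-0.85  0.32  1.49  0.    1.34  0.44] F [ 0.4 -0.8 -1.8] open 0.0574
tip press [-0.1463 -0.3877  0.1024] grasp press [-0.1462 -0.3878  0.1214] x-axis press [ 0.184 -0.983 -0.008] z-axis press [-0.002  0.008 -1.   ]
t 12.03 tcp [ 0.4645 -0.4471  0.2982] q [-0.85  0.31  1.48  0.    1.34  0.44] F [ 1.7 -1.2 -1. ] open 0.0572
tip press [-0.1421 -0.3933  0.1122] grasp press [-0.1423 -0.3931  0.1312] x-axis press [ 0.184 -0.983  0.007] z-axis press [ 0.008 -0.006 -1.   ]
```

View pics/w12.png

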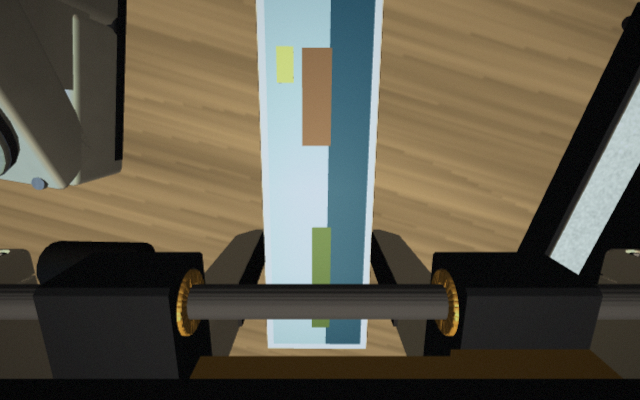

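View pics/s12.png

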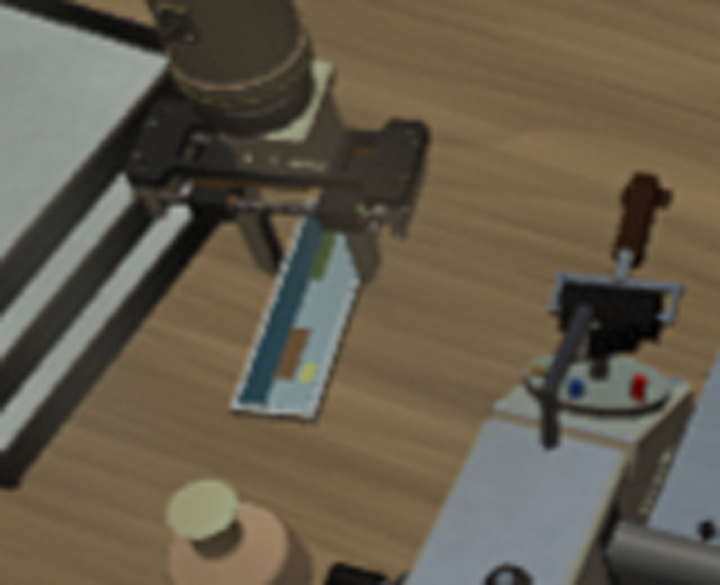

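The panel is held squarely, in the same place in the fingers as on the desk, with its underside 5.4 mm below the tips. Now carrying it to a point above the table.

Request:
arm_command([
  {"slide":[0,0,-0.06],"turn":[0,0,0]},
  {"slide":[0,0,-0.08],"turn":[0,0,0]},
  {"slide":[0,0,-0.08],"turn":[0,0,0]},
  {"slide":[0,0,-0.06],"turn":[0,0,0]},
  {"slide":[0,0,-0.03],"turn":[0,0,0]},
])

```text
t: 12.45
tool_pos: [0.463, -0.4459, 0.4185]
orientation: [-2.509, 1.887, -0.007]
force: [-0.6, -0.0, -1.4]
opening: 0.0573
```

```bash
cat > place.py <<'E'
from plan import *
import sys
def por(): return frame([0,0,-1],RP.apply([0,-1,0]))
def pt(gx,gy,under): return pw([gx,gy,under+.0054+.186])
if __name__=="__main__":
    s,p,o=report(); gx,gy,u=map(float,sys.argv[1:4]); N=int(sys.argv[4])
    show(p,o,pt(gx,gy,u),por()); interp(p,o,pt(gx,gy,u),por(),N)
E
python3 place.py -.165 0 .23 12
```

```text
t 12.45 tcp [ 0.463  -0.4459  0.4185] q [-0.85  0.24  1.34  0.    1.56  0.44] F [-0.6 -0.  -1.4] open 0.0573
tip press [-0.1442 -0.3911  0.2325] grasp press [-0.1443 -0.3911  0.2515] x-axis press [ 0.184 -0.983  0.002] z-axis press [ 0.005 -0.001 -1.   ]
 slide(m, tool0) [-0.3879 -0.0523 -0.0035] shares [-0.97  -0.131 -0.009] | turn rad [-0.004 -0.002  0.185] shares [-0.009 -0.003  0.37 ] rows>= 9.4
slide [-0.081, -0.011, -0.001] turn [-0.001, -0.0, 0.031]
slide [-0.081, -0.01, -0.001] turn [-0.001, -0.0, 0.031]
slide [-0.081, -0.008, -0.001] turn [-0.001, -0.0, 0.031]
slide [-0.081, -0.007, -0.001] turn [-0.001, -0.0, 0.031]
slide [-0.081, -0.006, -0.001] turn [-0.001, -0.0, 0.031]
slide [-0.081, -0.005, -0.001] turn [-0.001, -0.0, 0.031]
slide [-0.081, -0.003, -0.001] turn [-0.001, -0.0, 0.031]
slide [-0.082, -0.002, -0.001] turn [-0.001, -0.0, 0.031]
slide [-0.082, -0.001, -0.001] turn [-0.001, -0.0, 0.031]
slide [-0.082, 0.0, -0.001] turn [-0.001, -0.0, 0.031]
slide [-0.082, 0.002, -0.001] turn [-0.001, -0.0, 0.031]
slide [-0.081, 0.003, -0.001] turn [-0.001, -0.0, 0.031]
```

Request:
arm_command([
  {"slide":[-0.04,-0.009,0],"turn":[0,0,0.02]},
  {"slide":[-0.06,-0.009,0],"turn":[0,0,0.03]},
  {"slide":[-0.075,-0.008,0],"turn":[0,0,0.03]},
  {"slide":[-0.075,-0.007,0],"turn":[0,0,0.03]},
  {"slide":[-0.075,-0.006,0],"turn":[0,0,0.03]},
])

```text
t: 12.87
tool_pos: [0.4448, -0.3145, 0.4127]
orientation: [-2.439, 1.975, 0.005]
force: [-0.1, 1.4, -2.2]
opening: 0.057
```

Request:
arm_command([
  {"slide":[-0.075,-0.005,0],"turn":[0,0,0.03]},
  {"slide":[-0.075,-0.004,0],"turn":[0,0,0.03]},
  {"slide":[-0.075,-0.003,0],"turn":[0,0,0.03]},
  {"slide":[-0.075,-0.002,0],"turn":[0,0,0.03]},
  {"slide":[-0.075,0,0],"turn":[0,0,0.03]},
])

```text
t: 13.28
tool_pos: [0.4233, -0.1658, 0.4135]
orientation: [-2.364, 2.065, 0.005]
force: [0.2, 1.2, -1.2]
opening: 0.0569
```

Request:
arm_command([
  {"slide":[-0.075,0,0],"turn":[0,0,0.03]},
  {"slide":[-0.07,0,0],"turn":[0,0,0.03]},
  {"slide":[-0.06,0.002,0],"turn":[0,0,0.02]},
  {"slide":[-0.04,0.002,0],"turn":[0,0,0]},
  {"slide":[-0.01,0,0],"turn":[0,0,0]},
])

```text
t: 13.7
tool_pos: [0.4099, -0.064, 0.4141]
orientation: [-2.325, 2.108, 0.005]
force: [-0.5, -0.2, -1.4]
opening: 0.0573
```

Request:
arm_command([
  {"slide":[0,0,0],"turn":[0,0,0]},
  {"slide":[0,0,0],"turn":[0,0,0]},
  {"slide":[0,0,0],"turn":[0,0,0]},
  {"slide":[0,0,0],"turn":[0,0,0]},
  {"slide":[0,0,0],"turn":[0,0,0]},
])

```text
t: 14.12
tool_pos: [0.4106, -0.0669, 0.4147]
orientation: [-2.322, 2.112, 0.003]
force: [0.2, -0.2, -0.6]
opening: 0.0571
```

```bash
python3 place.py -.165 0 .1 5; python3 - <<'E'
from plant import robot
import cv2, numpy as np
for n in ["wrist","scene"]:
    c=robot.read_camera(n); im=c["pixels"]; np.savez(f"cam_{n}.npz",T=c["T"],K=c["intrinsics"])
    cv2.imwrite(f"pics/{n}13.png",im if n=="wrist" else cv2.resize(im[80:280,200:400],None,fx=3,fy=3,interpolation=cv2.INTER_CUBIC))
E
```

```text
t 14.12 tcp [ 0.4106 -0.0669  0.4147] q [-0.29 -0.39  1.95  0.    1.59  1.19] F [ 0.2 -0.2 -0.6] open 0.0571
tip press [-0.1607 -0.0079  0.2287] grasp press [-0.1608 -0.008   0.2477] x-axis press [-0.001 -1.    -0.003] z-axis press [ 0.001  0.003 -1.   ]
 slide(m, tool0) [-0.0081  0.0042  0.1233] shares [-0.02   0.011  0.308] | turn rad [-0.001  0.003 -0.001] shares [-0.002  0.006 -0.002] rows>= 3.0
slide [-0.004, 0.002, 0.062] turn [-0.0, 0.001, -0.0]
slide [-0.004, 0.002, 0.062] turn [-0.0, 0.001, -0.0]
slide [-0.004, 0.002, 0.062] turn [-0.0, 0.001, -0.0]
slide [-0.004, 0.002, 0.062] turn [-0.0, 0.001, -0.0]
slide [-0.004, 0.002, 0.062] turn [-0.0, 0.001, -0.0]
```

View pics/wrist13.png

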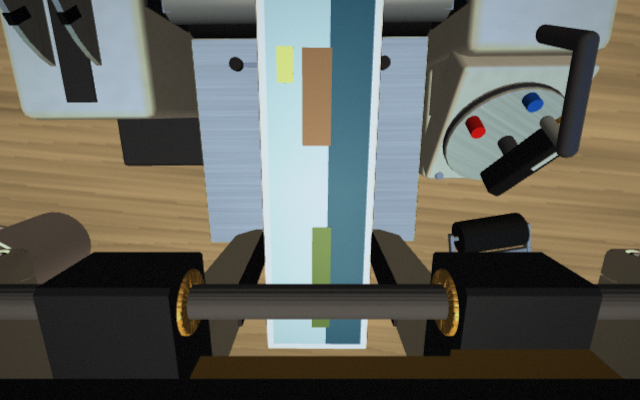

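View pics/scene13.png

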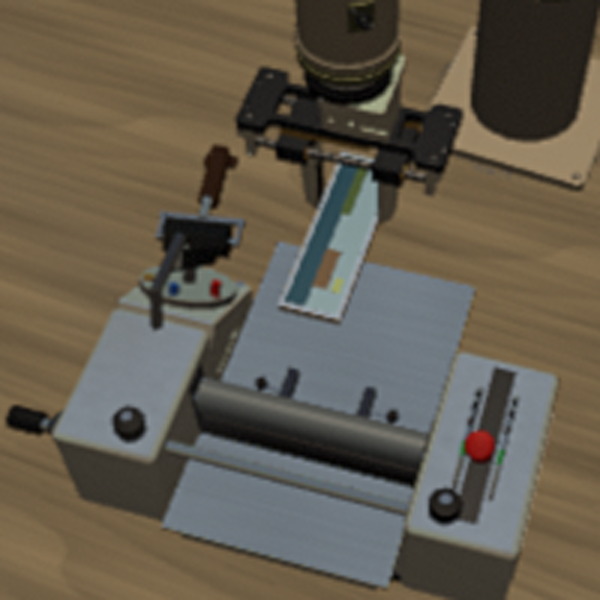

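Request:
arm_command([
  {"slide":[-0.004,0.002,0.05],"turn":[0,0,0]},
  {"slide":[-0.004,0.002,0.08],"turn":[0,0,0]},
  {"slide":[-0.004,0.002,0.08],"turn":[0,0,0]},
  {"slide":[-0.004,0.002,0.06],"turn":[0,0,0]},
  {"slide":[-0.004,0.002,0.03],"turn":[0,0,0]},
])

```text
t: 14.63
tool_pos: [0.4046, -0.0579, 0.2913]
orientation: [-2.324, 2.112, 0.009]
force: [0.6, 0.3, -1.7]
opening: 0.0572
```

Request:
arm_command([
  {"slide":[0,0,0],"turn":[0,0,0]},
  {"slide":[0,0,0],"turn":[0,0,0]},
  {"slide":[0,0,0],"turn":[0,0,0]},
  {"slide":[0,0,0],"turn":[0,0,0]},
  {"slide":[0,0,0],"turn":[0,0,0]},
])

```text
t: 15.05
tool_pos: [0.4067, -0.0584, 0.2966]
orientation: [-2.322, 2.11, -0.002]
force: [0.1, -0.3, -2.4]
opening: 0.057
```

```bash
python3 place.py -.165 0 .063 5; python3 - <<'E'
from plant import robot
import cv2, numpy as np
for n in ["wrist","scene"]:
    c=robot.read_camera(n); im=c["pixels"]; np.savez(f"cam_{n}.npz",T=c["T"],K=c["intrinsics"])
    cv2.imwrite(f"pics/{n}14.png",im if n=="wrist" else cv2.resize(im[120:280,220:380],None,fx=3.7,fy=3.7,interpolation=cv2.INTER_CUBIC))
E
```

```text
t 15.05 tcp [ 0.4067 -0.0584  0.2966] q [-0.27 -0.33  2.12  0.    1.35  1.21] F [ 0.1 -0.3 -2.4] open 0.057
tip press [-0.1633  0.0007  0.1106] grasp press [-0.1634  0.0006  0.1296] x-axis press [ 0.    -1.    -0.002] z-axis press [ 0.004  0.002 -1.   ]
 slide(m, tool0) [0.0004 0.0011 0.0422] shares [0.001 0.003 0.105] | turn rad [-0.004  0.002  0.   ] shares [-0.008  0.004  0.   ] rows>= 1.0
slide [0.0, 0.001, 0.021] turn [-0.002, 0.001, 0.0]
slide [0.0, 0.001, 0.021] turn [-0.002, 0.001, 0.0]
slide [0.0, 0.001, 0.021] turn [-0.002, 0.001, 0.0]
slide [0.0, 0.001, 0.021] turn [-0.002, 0.001, 0.0]
slide [0.0, 0.0, 0.021] turn [-0.002, 0.001, 0.0]
```

View pics/wrist14.png

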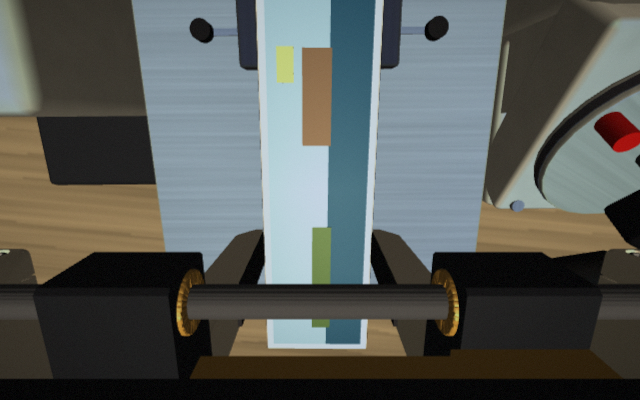

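View pics/scene14.png

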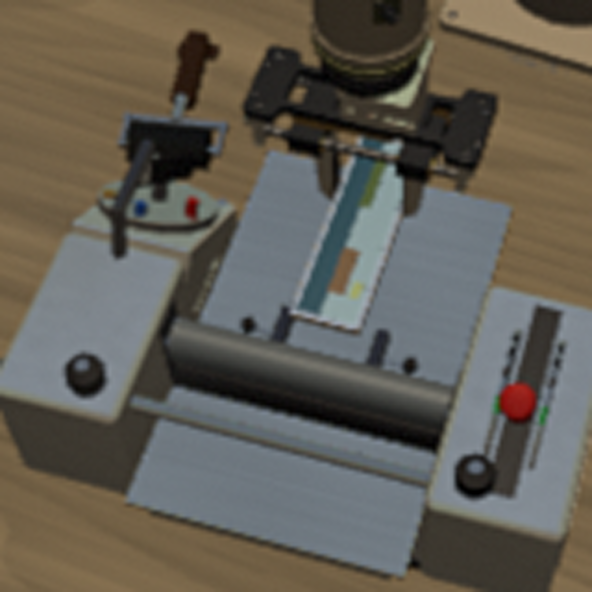

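Centred: the guide midpoint is at column 319.5 and the panel's at 319.8. Descending between the guides to 3 mm above the table.

Request:
arm_command([
  {"slide":[0,0,0.025],"turn":[-0.008,0,0]},
  {"slide":[0,0,0.03],"turn":[0,0,0]},
  {"slide":[0,0,0.025],"turn":[0,0,0]},
  {"slide":[0,0,0.015],"turn":[0,0,0]},
  {"slide":[0,0,0.007],"turn":[0,0,0]},
])

```text
t: 15.57
tool_pos: [0.4052, -0.0578, 0.2524]
orientation: [2.325, -2.112, -0.01]
force: [-1.1, 0.3, -2.2]
opening: 0.0569
```

Request:
arm_command([
  {"slide":[0,0,0],"turn":[0,0,0]},
  {"slide":[0,0,0],"turn":[0,0,0]},
  {"slide":[0,0,0],"turn":[0,0,0]},
  {"slide":[0,0,0],"turn":[0,0,0]},
  {"slide":[0,0,0],"turn":[0,0,0]},
])

```text
t: 15.98
tool_pos: [0.4061, -0.0581, 0.2546]
orientation: [-2.325, 2.112, 0.005]
force: [0.2, 0.3, -1.8]
opening: 0.0575
```

```bash
python3 place.py -.0974 0 .063 5; python3 - <<'E'
from plant import robot
import cv2, numpy as np
for n in ["wrist","scene"]:
    c=robot.read_camera(n); im=c["pixels"]
    cv2.imwrite(f"pics/{n}15.png",im if n=="wrist" else cv2.resize(im[120:280,220:380],None,fx=3.7,fy=3.7,interpolation=cv2.INTER_CUBIC))
E
```

```text
t 15.98 tcp [ 0.4061 -0.0581  0.2546] q [-0.27 -0.28  2.16  0.    1.26  1.21] F [ 0.2  0.3 -1.8] open 0.0575
tip press [-0.1649  0.0012  0.0686] grasp press [-0.1649  0.0011  0.0876] x-axis press [ 0.    -1.    -0.003] z-axis press [-0.002  0.003 -1.   ]
 slide(m, tool0) [ 0.0007 -0.0672  0.    ] shares [ 0.002 -0.168  0.   ] | turn rad [0.002 0.003 0.   ] shares [0.004 0.006 0.   ] rows>= 1.6
slide [0.0, -0.034, 0.0] turn [0.001, 0.001, 0.0]
slide [0.0, -0.034, 0.0] turn [0.001, 0.001, 0.0]
slide [0.0, -0.034, 0.0] turn [0.001, 0.001, 0.0]
slide [0.0, -0.034, 0.0] turn [0.001, 0.001, 0.0]
slide [0.0, -0.034, 0.0] turn [0.001, 0.001, 0.0]
```

View pics/wrist15.png

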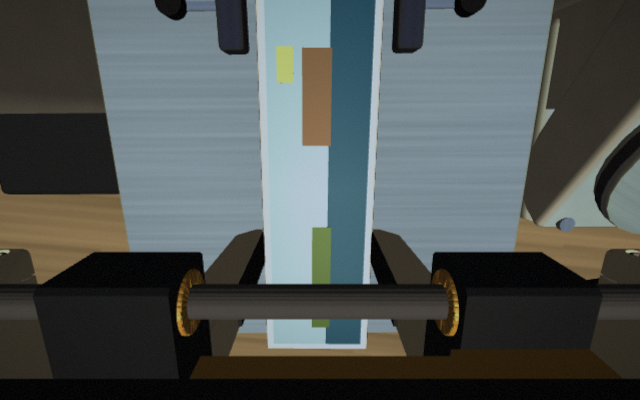

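View pics/scene15.png

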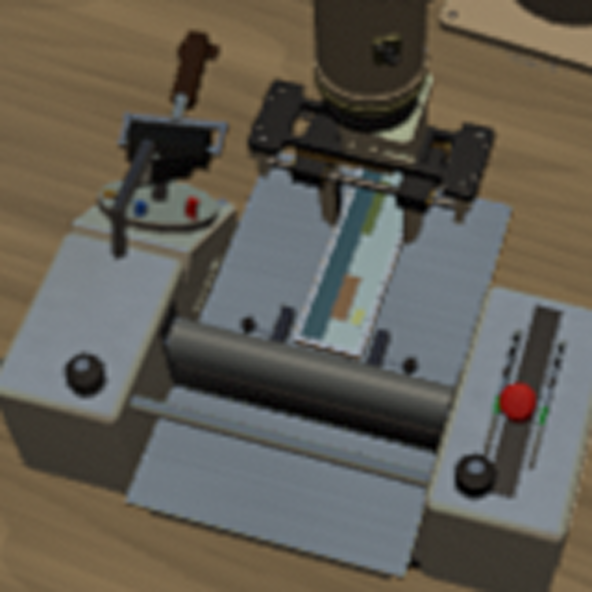

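Between the guides with even gaps (inner faces at columns 247 and 394, panel from 259 to 379). Sliding in.

Request:
arm_command([
  {"slide":[0.001,-0.015,0],"turn":[0.004,0.004,0]},
  {"slide":[0,-0.02,0],"turn":[0,0,0]},
  {"slide":[0,-0.02,0],"turn":[0,0,0]},
  {"slide":[0,-0.02,0],"turn":[0,0,0]},
  {"slide":[0,-0.01,0],"turn":[0,0,0]},
])

```text
t: 16.5
tool_pos: [0.4411, -0.0551, 0.2542]
orientation: [-2.325, 2.112, 0.001]
force: [1.0, 0.1, -1.3]
opening: 0.057
```

```bash
python3 place.py -.0974 0 .063 1
```

```text
t 16.50 tcp [ 0.4411 -0.0551  0.2542] q [-0.24 -0.17  2.07  0.    1.24  1.23] F [ 1.   0.1 -1.3] open 0.057
tip press [-0.1295  0.0005  0.0682] grasp press [-0.1295  0.0005  0.0872] x-axis press [ 0.    -1.    -0.001] z-axis press [-0.     0.001 -1.   ]
 slide(m, tool0) [ 0.0003 -0.0321 -0.0002] shares [ 0.001 -0.08  -0.001] | turn rad [0.    0.001 0.   ] shares [0.    0.002 0.001] rows>= 0.8
slide [0.001, -0.08, -0.001] turn [0.0, 0.002, 0.001]
```

Request:
arm_command([
  {"slide":[0,-0.015,0],"turn":[0,0,0]},
  {"slide":[0,-0.02,0],"turn":[0,0,0]},
  {"slide":[0,-0.02,0],"turn":[0,0,0]},
  {"slide":[0,-0.02,0],"turn":[0,0,0]},
  {"slide":[0,-0.008,0],"turn":[0,0,0]},
])

```text
t: 16.92
tool_pos: [0.474, -0.0519, 0.2542]
orientation: [-2.325, 2.112, 0.001]
force: [0.0, 0.6, -1.4]
opening: 0.0571
```

Request:
arm_command([
  {"slide":[0,0,0],"turn":[0,0,0]},
  {"slide":[0,0,0],"turn":[0,0,0]},
  {"slide":[0,0,0],"turn":[0,0,0]},
  {"slide":[0,0,0],"turn":[0,0,0]},
  {"slide":[0,0,0],"turn":[0,0,0]},
])

```text
t: 17.33
tool_pos: [0.4725, -0.052, 0.254]
orientation: [-2.325, 2.112, 0.002]
force: [-0.1, 0.0, -1.2]
opening: 0.057
```

```bash
python3 place.py -.0974 0 .0605 1; python3 - <<'E'
from plant import robot
import cv2, numpy as np
for n in ["wrist","scene"]:
    c=robot.read_camera(n); im=c["pixels"]
    cv2.imwrite(f"pics/{n}16.png",im if n=="wrist" else cv2.resize(im[120:280,220:380],None,fx=3.7,fy=3.7,interpolation=cv2.INTER_CUBIC))
E
```

```text
t 17.33 tcp [ 0.4725 -0.052   0.254 ] q [-0.22 -0.08  1.99  0.    1.24  1.26] F [-0.1  0.  -1.2] open 0.057
tip press [-0.098   0.0006  0.068 ] grasp press [-0.098   0.0006  0.087 ] x-axis press [-0.    -1.    -0.001] z-axis press [-0.001  0.001 -1.   ]
 slide(m, tool0) [ 0.0004 -0.0005  0.0021] shares [ 0.001 -0.001  0.005] | turn rad [ 0.001  0.001 -0.   ] shares [ 0.001  0.002 -0.   ] rows>= 0.1
slide [0.001, -0.001, 0.005] turn [0.001, 0.002, -0.0]
```

View pics/wrist16.png

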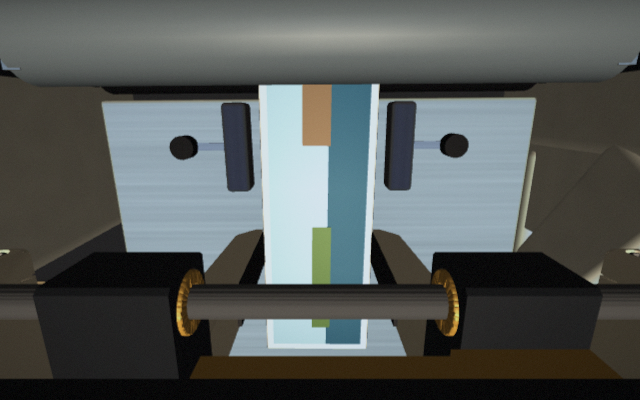

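View pics/scene16.png

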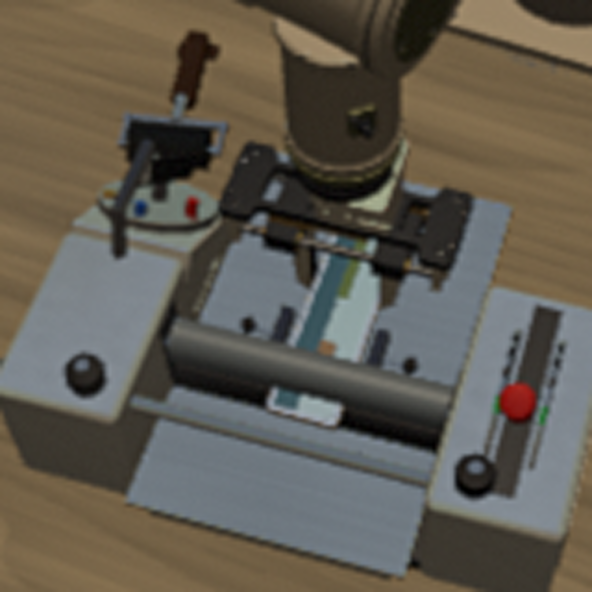

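```bash
python3 - <<'E'
import cv2
a=cv2.imread("pics/scene16.png")[300:460,200:420]; cv2.imwrite("pics/s16z.png",cv2.resize(a,None,fx=3.5,fy=3.5,interpolation=cv2.INTER_CUBIC))
from plan import *; from cal import *
for x in (.02,.03,.04):
    for z in (.0625,.0725):
        q=proj("scene",np.array([pw([x,-.029,z]),pw([x,.029,z])])); print(x,z,((q-[219.5,119.5])*3.7).round(0).tolist())
E
```

```text
0.02 0.0625 [[271.0, 404.0], [340.0, 422.0]]
0.02 0.0725 [[271.0, 398.0], [340.0, 416.0]]
0.03 0.0625 [[267.0, 415.0], [336.0, 433.0]]
0.03 0.0725 [[267.0, 409.0], [336.0, 427.0]]
0.04 0.0625 [[263.0, 425.0], [333.0, 444.0]]
0.04 0.0725 [[263.0, 419.0], [332.0, 438.0]]
```

View pics/s16z.png

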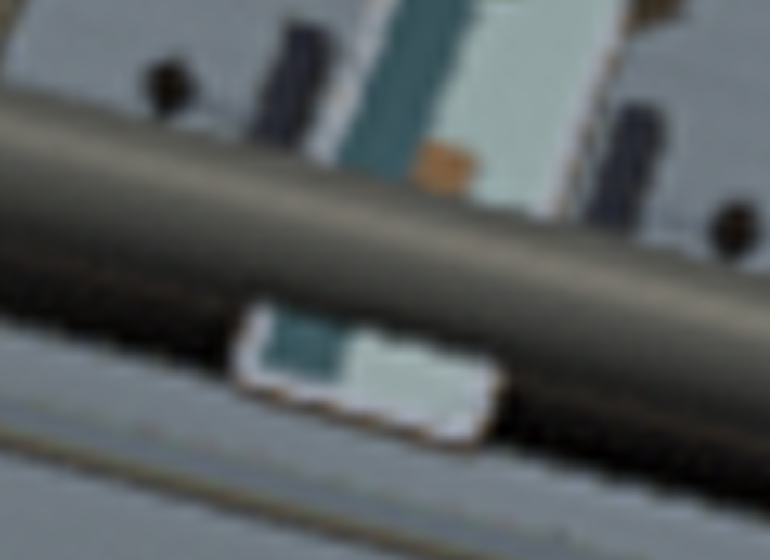

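The front edge measures about 29.5 mm past the roller middle, with predicted and seen pixels matching. Lowering gently to contact.

Request:
arm_command([
  {"slide":[0,0,0.003],"turn":[0,0,0]},
  {"slide":[0,0,0.002],"turn":[0,0,0]},
  {"slide":[0,0,0],"turn":[0,0,0]},
  {"slide":[0,0,0],"turn":[0,0,0]},
  {"slide":[0,0,0],"turn":[0,0,0]},
])

```text
t: 17.85
tool_pos: [0.4728, -0.052, 0.252]
orientation: [-2.325, 2.112, 0.002]
force: [0.0, 1.1, -1.3]
opening: 0.0572
```

Request:
arm_command([
  {"slide":[0,0,0.001],"turn":[0,0,0]},
  {"slide":[0,0,0],"turn":[0,0,0]},
  {"slide":[0,0,0],"turn":[0,0,0]},
  {"slide":[0,0,0],"turn":[0,0,0]},
  {"slide":[0,0,0],"turn":[0,0,0]},
])

```text
t: 18.27
tool_pos: [0.4728, -0.052, 0.2517]
orientation: [-2.325, 2.112, 0.002]
force: [0.2, 0.1, -1.7]
opening: 0.0568
```

```bash
python3 place.py -.0974 0 .06 1
```

```text
t 18.27 tcp [ 0.4728 -0.052   0.2517] q [-0.22 -0.08  1.99  0.    1.23  1.26] F [ 0.2  0.1 -1.7] open 0.0568
tip press [-0.0977  0.0006  0.0657] grasp press [-0.0977  0.0005  0.0847] x-axis press [ 0.    -1.    -0.001] z-axis press [-0.001  0.001 -1.   ]
 slide(m, tool0) [ 0.0004 -0.0002  0.0003] shares [ 0.001 -0.     0.001] | turn rad [0.001 0.001 0.   ] shares [0.001 0.002 0.   ] rows>= 0.0
slide [0.001, -0.0, 0.001] turn [0.001, 0.002, 0.0]
```

Not touching yet, as the force still shows the panel's weight. Lowering a little more.

Request:
arm_command([
  {"slide":[0,0,0.001],"turn":[0,0,0]},
  {"slide":[0,0,0],"turn":[0,0,0]},
  {"slide":[0,0,0.001],"turn":[0,0,0]},
  {"slide":[0,0,0],"turn":[0,0,0]},
  {"slide":[0,0,0],"turn":[0,0,0]},
])

```text
t: 18.68
tool_pos: [0.4728, -0.052, 0.2514]
orientation: [-2.325, 2.112, 0.002]
force: [-4.1, 0.9, 6.4]
opening: 0.0573
```

Request:
arm_command([
  {"slide":[0,0,0.001],"turn":[0,0,0]},
  {"slide":[0,0,0],"turn":[0,0,0]},
  {"slide":[0,0,0],"turn":[0,0,0]},
  {"slide":[0,0,0],"turn":[0,0,0]},
  {"slide":[0,0,0],"turn":[0,0,0]},
])

```text
t: 19.1
tool_pos: [0.4729, -0.052, 0.2513]
orientation: [-2.325, 2.112, 0.002]
force: [-5.6, 1.0, 10.1]
opening: 0.0573
```

Contact made. I'll ease off slightly, then release.

Request:
arm_command([
  {"slide":[0,0,-0.002],"turn":[0,0,0]},
  {"slide":[0,0,0],"turn":[0,0,0]},
  {"slide":[0,0,0],"turn":[0,0,0]},
  {"slide":[0,0,0],"turn":[0,0,0]},
  {"slide":[0,0,0],"turn":[0,0,0]},
])

```text
t: 19.52
tool_pos: [0.4729, -0.052, 0.2514]
orientation: [-2.325, 2.112, 0.002]
force: [-0.9, -0.3, 3.4]
opening: 0.0569
```

Request:
arm_command([
  {"slide":[0,0,0],"turn":[0,0,0]},
  {"slide":[0,0,0],"turn":[0,0,0]},
  {"slide":[0,0,0],"turn":[0,0,0]},
  {"slide":[0,0,0],"turn":[0,0,0]},
  {"slide":[0,0,0],"turn":[0,0,0]},
], gripper=80)

```text
t: 19.93
tool_pos: [0.4727, -0.052, 0.251]
orientation: [-2.325, 2.112, 0.002]
force: [0.6, -0.4, -0.6]
opening: 0.0743
```

Request:
arm_command([
  {"slide":[0,0,-0.01],"turn":[0,0,0]},
  {"slide":[0,0,-0.03],"turn":[0,0,0]},
  {"slide":[0,0,-0.06],"turn":[0,0,0]},
  {"slide":[0,0,-0.08],"turn":[0,0,0]},
  {"slide":[0,0,-0.08],"turn":[0,0,0]},
])

```text
t: 20.35
tool_pos: [0.4724, -0.052, 0.3568]
orientation: [2.325, -2.112, -0.004]
force: [-0.5, 0.4, 1.4]
opening: 0.0741
```

Request:
arm_command([
  {"slide":[0,0.04,-0.07],"turn":[0,0,0]},
  {"slide":[0,0.04,-0.06],"turn":[0,0,0]},
  {"slide":[0,0.04,-0.03],"turn":[0,0,0]},
  {"slide":[0,0,0],"turn":[0,0,0]},
  {"slide":[0,0,0],"turn":[0,0,0]},
])

```text
t: 20.77
tool_pos: [0.4251, -0.0568, 0.421]
orientation: [-2.323, 2.112, -0.003]
force: [0.6, 0.1, 0.3]
opening: 0.074
```

```bash
python3 place.py -.0974 0 .06 1; python3 - <<'E'
from plant import robot
import cv2, numpy as np
for n in ["wrist","scene","top"]:
    c=robot.read_camera(n); im=c["pixels"]; np.savez(f"cam_{n}.npz",T=c["T"],K=c["intrinsics"])
    cv2.imwrite(f"pics/{n}17.png",im)
    if n=="scene": cv2.imwrite("pics/s17z.png",cv2.resize(im[120:280,220:380],None,fx=3.7,fy=3.7,interpolation=cv2.INTER_CUBIC))
E
```

```text
t 20.77 tcp [ 0.4251 -0.0568  0.421 ] q [-0.25 -0.36  1.91  0.    1.59  1.22] F [0.6 0.1 0.3] open 0.074
tip press [-1.45e-01  1.00e-04  2.35e-01] grasp press [-1.451e-01  1.000e-04  2.540e-01] x-axis press [-0. -1.  0.] z-axis press [ 0.003 -0.    -1.   ]
 slide(m, tool0) [ 0.     -0.0476  0.1698] shares [ 0.    -0.119  0.424] | turn rad [-0.003 -0.    -0.   ] shares [-0.006 -0.    -0.001] rows>= 4.2
slide [0.0, -0.119, 0.424] turn [-0.006, -0.0, -0.001]
```

View pics/wrist17.png

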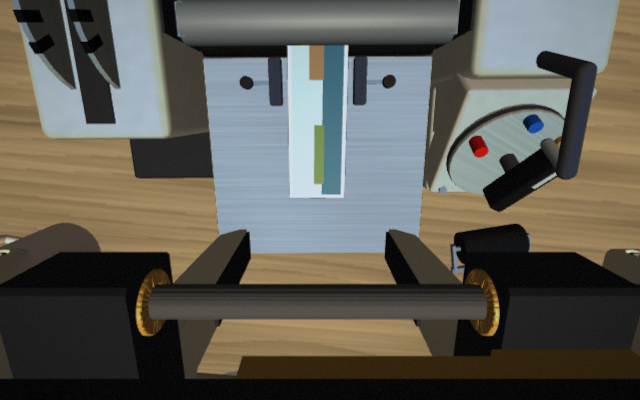

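View pics/s17z.png

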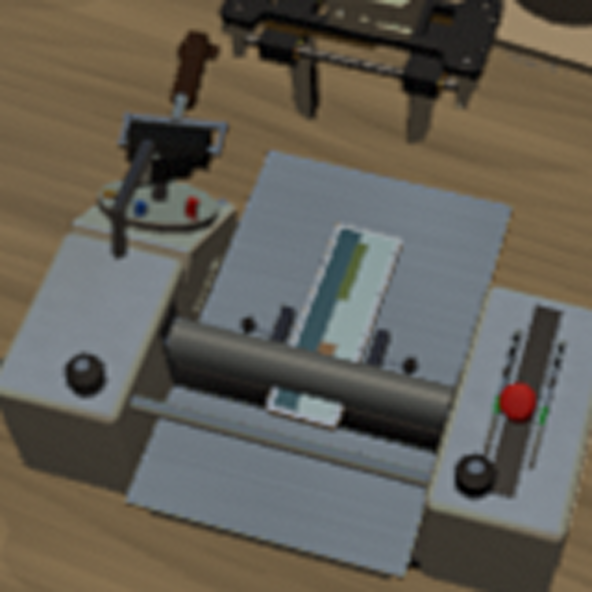

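View pics/top17.png

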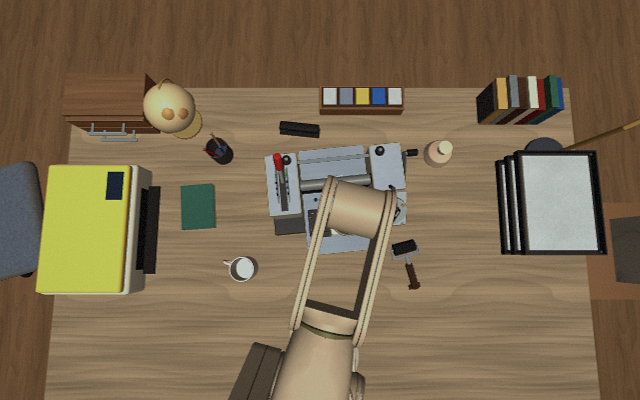

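```bash
python3 - <<'E'
from plan import *
d=np.load("cam_wrist.npz");T=d["T"];K=d["K"]
def at(uv,z):
    uv=np.array(uv,float); r=np.c_[(uv-K[:2,2])/[K[0,0],K[1,1]],np.ones(len(uv))]@T[:3,:3].T
    return wp(T[:3,3]+r*((z-T[2,3])/r[:,2])[:,None])
print("panel",at([(288.5,198),(344.5,198),(288.5,46),(348.5,46)],.07).round(4).tolist())
print("guides inner top",at([(281,104),(355,104),(283,58),(354,58)],.074).round(4).tolist())
print("table",at([(204,57),(433,55),(217,252),(421,252)],.06).round(4).tolist())
E
python3 - <<'E'
import cv2
a=cv2.imread("pics/wrist17.png")[0:260,180:640]; cv2.imwrite("pics/w17z.png",cv2.resize(a,None,fx=1.7,fy=1.7,interpolation=cv2.INTER_CUBIC))
E
```

```text
panel [[-0.1601, 0.0303, 0.07], [-0.1601, -0.0286, 0.07], [-0.0128, 0.027, 0.07], [-0.0129, -0.0293, 0.07]]
guides inner top [[-0.0652, 0.0351, 0.074], [-0.0653, -0.0364, 0.074], [-0.0239, 0.0321, 0.074], [-0.0239, -0.0343, 0.074]]
table [[-0.0208, 0.1103, 0.06], [-0.019, -0.1126, 0.06], [-0.2257, 0.1136, 0.06], [-0.2259, -0.1174, 0.06]]
```

View pics/w17z.png

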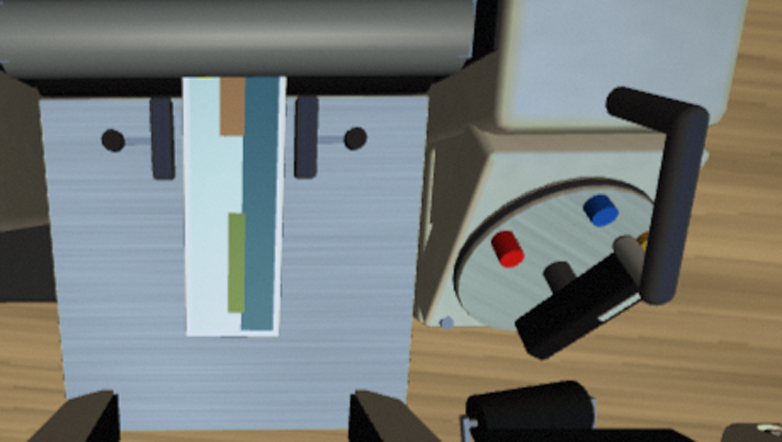

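```bash
python3 - <<'E'
from tur import *
from cal import proj
d=np.load("cam_wrist.npz");T=d["T"];K=d["K"]
def pj(P):
    p=T[:3,:3].T@(pw(P)-T[:3,3]); q=K@p; q=q[:2]/q[2]; return ((q-[180,0])*1.7).round(0)
for t in (0,1.047):
    for n,a in [("brass",0),("blue",1.047),("red",2.094)]:
        b=a-t; P=GRIP-.013*ax+.042*(np.cos(b)*u+np.sin(b)*v); print(t,n,pj(P),"scenezoom",((proj("scene",pw(P))[0]-[219.5,119.5])*3.7).round(0))
T_=.45; print("lever top",((proj("scene",pw([.155*np.sin(T_),.1695,.115+.155*np.cos(T_)]))[0]-[219.5,119.5])*3.7).round(0))
E
```

```text
0 brass [606. 215.] scenezoom [141. 205.]
0 blue [510. 250.] scenezoom [192. 208.]
0 red [480. 309.] scenezoom [210. 193.]
1.047 brass [659. 250.] scenezoom [110. 188.]
1.047 blue [606. 215.] scenezoom [141. 205.]
1.047 red [510. 250.] scenezoom [192. 208.]
lever top [517. 402.]
```

Everything checks out: blue at (600,210) against a predicted (606,215), red at (508,250) against (510,250), and the lever tip at (518,402) against (517,402). A last check of the bystanders, then I hand in.

```bash
python3 - <<'E'
import cv2,numpy as np
a=cv2.imread("pics/scene0.png").astype(int);b=cv2.imread("pics/scene17.png").astype(int)
for n,(x,y,w,h) in dict(mug=(405,165,45,45),book=(438,235,55,65),pot=(405,285,45,50),stapler=(285,285,60,45),vase=(160,190,42,50),brayer=(245,122,42,40)).items():
    d=np.abs(a-b)[y:y+h,x:x+w].max(2); print(n,"frac changed",(d>40).mean().round(3))
from plant import robot
s=robot.read_state(); print(s["t"],s["force"].round(1),s["dq"].round(3)); print(robot.close_job())
E
```

```text
mug frac changed 0.0
book frac changed 0.0
pot frac changed 0.0
stapler frac changed 0.0
vase frac changed 0.042
brayer frac changed 0.043
20.9167 [ 0.3 -0.1  0. ] [ 0.001  0.013  0.002 -0.     0.001 -0.002]
the job is handed in; nothing more can be done
None
```

The job is done and handed in at about 21 s, well inside the 64 s limit. I did it in the order asked: lever to float, turret one click clockwise to blue, then the panel laid on the table and released.

- **Lever:** its tip is within about 1 pixel of where it should be in float, in the last scene picture.
- **Turret:** the blue and red studs appear within a few pixels of their predicted places for one click, in the wrist and scene views.
- **Panel:** the rear edge is at x = −160 mm, so the front edge is about 30 mm past the middle of the rollers. The gaps to the two guides look equal, and it lies square and flat, picture up.
- **Robot:** open, well clear above the table, with no force on it.

- **Rest of the desk:** comparing first and last pictures, the mug, book, pen pot and stapler show no change. The vase and brayer areas showed about 4% changed pixels. I put that down to the panel leaving the vase crop and the turret and stop arm moving in the brayer crop. Both look unmoved by eye, but I did not measure them separately.
- **Mishaps:** three early move calls were refused for a missing key, so nothing moved. My first approach to the turret reached joint 6's range limit (−2.66), so I used the half-turned grasp instead.

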